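# Take the air stems out of the push-fit fittings and clip them in the holder

## Task

Take every steel tube out of the push-fit fittings: stand the brass weight in the pan of that fitting's release lever so that it keeps the collet pressed in, and meanwhile pull the tube straight out. Tuck each tube, grooved tip first, under the holder's sprung arm, so that the tubes lie side by side on the plate, pointing straight in, with the whole groove past the arm's pressing edge. At the end put the weight back on the bench, on the holder's side of the fittings' base plate, so that all the levers are up, and leave the other things standing where they are.

Things in the scene. Friction and masses are not known exactly. Their poses are not given: they have to be found in the camera images.
- manifold: Fixed row of three black push-fit fittings on a base plate (x -52 to 112, y -117 to 117 mm, 12 mm thick). Origin on the bench under the middle fitting; +x is the way the tubes go in, +y along the row. Fitting 0 at y = -75, 1 at 0, 2 at +75 mm; bores level along x at z = 70 mm. Bodies 36 mm wide, x -20 to 40, top z = 92; grey collet rings, 30 mm across, stand out to x = -36 mm.
- holder: Fixed tube holder. Origin on the bench; +x is the way tubes are pushed in, y across. Aluminium plate x -60 to 75, y -85 to 85 mm, top at z = 30 mm. Above it one wide sprung steel arm (y -74 to 74 mm), see flap; tubes under it may go no further than x = 50 mm. Room for three 14 mm tubes side by side, for instance at y = -50, 0, 50 mm.
- flap (a joint): Angle of the holder's arm, rad, 0 down, about 0.13 with a tube under it. Hinged at holder x = 65, z = 53 mm; its pressing edge lies across at x = -8 mm, 7 mm over the plate; ahead of that a lead-in lip slopes up to x = -51 mm, 26 mm over the plate, so that a tube pushed in level along +x, lying on or just above the plate, lifts the arm by itself (under 10 N).
- weight_mid (a point): Brass knob weight, 36 mm across, 46 mm high, about 0.25 kg; point on its axis half-way up (23 mm above its foot), z its own axis, knob up.
- lever0 (a joint): Release lever of fitting 0, rad: 0 up (collet out, jaws in the tube's groove: it cannot be pulled out), 0.24 down (collet pressed in, tube free, from 0.2 on). Its fork, prongs either side of the tube, presses the collet (manifold x -44 to -36 mm, 32 mm wide, top z = 90). Springs up when unloaded; the weight in its pan keeps it down, one hand being needed for the tube.
- pan0 (a point): Centre of the floor of the square pan of lever 0 (54 x 54 mm inside, 60 outside, rim 11 mm above the floor), behind its fitting; sinks 30 mm as the lever goes down, tips 0.12 rad either way.
- tube0_mid (a point): Steel tube in fitting 0 (may be absent), 14 mm thick, 150 mm long, 60 g; point on its axis at mid-length. x points to the tip (at +75 mm; groove 10 to 20 mm from the tip); an 18 mm square cap covers x -75 to -60 mm. At the start the tip is at manifold x = 27 mm and x 0 to -60 mm stands free for gripping; pulled out along -x, it is clear of the fork after 75 mm.
- lever1 (a joint): Release lever of fitting 1, rad: 0 up (collet out, jaws in the tube's groove: it cannot be pulled out), 0.24 down (collet pressed in, tube free, from 0.2 on). Its fork, prongs either side of the tube, presses the collet (manifold x -44 to -36 mm, 32 mm wide, top z = 90). Springs up when unloaded; the weight in its pan keeps it down, one hand being needed for the tube.
- pan1 (a point): Centre of the floor of the square pan of lever 1 (54 x 54 mm inside, 60 outside, rim 11 mm above the floor), behind its fitting; sinks 30 mm as the lever goes down, tips 0.12 rad either way.
- tube1_mid (a point): Steel tube in fitting 1 (may be absent), 14 mm thick, 150 mm long, 60 g; point on its axis at mid-length. x points to the tip (at +75 mm; groove 10 to 20 mm from the tip); an 18 mm square cap covers x -75 to -60 mm. At the start the tip is at manifold x = 27 mm and x 0 to -60 mm stands free for gripping; pulled out along -x, it is clear of the fork after 75 mm.
- lever2 (a joint): Release lever of fitting 2, rad: 0 up (collet out, jaws in the tube's groove: it cannot be pulled out), 0.24 down (collet pressed in, tube free, from 0.2 on). Its fork, prongs either side of the tube, presses the collet (manifold x -44 to -36 mm, 32 mm wide, top z = 90). Springs up when unloaded; the weight in its pan keeps it down, one hand being needed for the tube.
- pan2 (a point): Centre of the floor of the square pan of lever 2 (54 x 54 mm inside, 60 outside, rim 11 mm above the floor), behind its fitting; sinks 30 mm as the lever goes down, tips 0.12 rad either way.
- tube2_mid (a point): Steel tube in fitting 2 (may be absent), 14 mm thick, 150 mm long, 60 g; point on its axis at mid-length. x points to the tip (at +75 mm; groove 10 to 20 mm from the tip); an 18 mm square cap covers x -75 to -60 mm. At the start the tip is at manifold x = 27 mm and x 0 to -60 mm stands free for gripping; pulled out along -x, it is clear of the fork after 75 mm.
- tube0_tip (a point): End of tube 0's grooved tip, on its axis (its last 4 mm are chamfered).
- tube1_tip (a point): End of tube 1's grooved tip, on its axis (its last 4 mm are chamfered).
- tube2_tip (a point): End of tube 2's grooved tip, on its axis (its last 4 mm are chamfered).
- bottle_left_2: Loose wash bottle standing behind the work, to be left alone. Origin at the centre of its foot.
- loupe: Loose loupe standing behind the work, to be left alone. Origin at the centre of its foot.
- dropper: Loose dropper bottle standing behind the work, to be left alone. Origin at the centre of its foot.

How it is judged:
By the outcome, as a careful person would: the job done as asked, in the order asked, and still so for the second after the job is handed in, with the robot touching nothing.
Of tube0, tube1, tube2 only 2 to 3 are there at a start; the rules pass over those that are not, and their reading is None.
At some moment in a run one of weight may be knocked a few centimetres aside while the robot is not near it.
Once in a run the grip may slacken for a moment while it holds something.
It also fails if it takes over 210 s, if anything falls off the work surface, if the arm or the gripper's body presses on something with over 40 N, if the wrist force passes 120 N, or if a joint passes its speed limit or range.

## Robot

A 6-joint arm with a two-finger parallel gripper is mounted at the origin on a cart in front of the work surface, level with it; the furniture and walls round the work are solid. World frame = base frame: x ahead of the robot, y to its left, z up, the work surface at z = 0. Lengths are in m, angles in rad, forces in N, time in s.
With the tool pointing down it reaches from about 0.35 to 0.85 m from the base axis. Payload 8.1 kg.
Tool frame: the origin (TCP) lies midway between the tips of the shut fingers; the grasp point (between the pads) lies 19 mm behind it; z points along the fingers, y is the direction in which the jaws open and shut (so a half turn about z gives the same grasp; the last joint's range is limited). The gripper opens to 93 mm and grips with 3 to 60 N. Pads are 15 mm wide; open, the fingers measure 128 mm over their backs; the gripper's body (75 mm by 188 mm) begins 65 mm behind the grasp point.
Start: joints at [-1.399, 0.13, 1.488, -0, 1.523, -0.085], TCP at [0.152, -0.58, 0.219] pointing down, gripper open.
Joint ranges: [-2.96, 2.96], [-0.89, 2.26], [0.02, 2.5], [-1.34, 4.48], [0, 2.73], [-2.66, 2.66]. Speed limits (rad/s): [2.39, 2.39, 2.79, 3.14, 3.14, 3.14].

## Interface

Orientations are given as a rotation vector (axis times angle).
In Python, from plant import robot gives the robot as it stands. The module is installed in compiled form; this text tells all that it offers.
- The arm moves only by the shell command python3 -m pendant 'ROWS' [FORCE]. ROWS is JSON, a list of rows, each an object with "translation": the shift along the tool's x, y, z in mm, a list of three; "twist": the turn, a rotation vector about the tool's x, y, z in rad, a list of three; "grip": the opening, from -1 (shut) to 1 (fully open). A call has exactly 10 rows; each row shifts and turns the pose as measured when the row begins, along the tool's axes as they then stand; what a row does not reach is not made up. A row lasts 1/10 s, in which the tool goes at most 50 mm and 8.59 degrees, less where a joint would pass 70% of its speed; a pose out of reach is approached as far as the arm can. A call is refused whole if a number of a shift passes 50 or a number of a turn 0.15, either way. A call with a gripper value outside its range is refused whole. The fingers move at their own pace and stop on an object; FORCE is the grip in N (left out, the last holds). Time passes only in rows, so rows that do not move let the fingers close, or fill a call up. It gives the time, the measured TCP pose, the force and the opening at its end, in the units of the state.
- robot.read_state(): the state, without advancing time (a new reading comes with each control period).
- robot.read_camera(name): name is "side" or "top" or "wrist"; returns (picture, depth): 420x560x3 uint8, red, green, blue; 420x560 float32, m along the optical axis (not along the pixel's ray), 0 where there is no reading.
- robot.camera_info(name): a dict with "vertical_fov" (degrees; the focal length in pixels is half the picture's height over the tangent of half this angle, whatever the lens; pixels are square), "cx", "cy" (the principal point, pixels), "cam_to_world" (4x4, takes a point from camera to world coordinates). Camera axes: x right, y up, looking along -z (the intrinsics and any distortion apply to the point x, -y, -z); pixel columns grow to the right and rows downward; lengths in m; the calibration is good to about 2 mm. The wrist camera is an equidistant fisheye: a pixel r from the principal point sees the ray r / f radians off the axis. A picture is of the moment at which its call begins: read the wrist's pose just before it. camera_info takes no time and is no camera call; for the wrist camera it gives the pose at the moment of the call.
- robot.close_job(): hands the job in, once; it reports no verdict.
The state is a dict: "t": time; "q": joint angles; "dq": joint speeds; "joint_torque": joint torques, N m; "tool_pos": TCP position; "orientation": TCP orientation; "force": force on the tool from outside, world axes, zero at the start; "wrist_torque": the same for the moment, N m; "opening": finger opening in m.
Only numpy, scipy, OpenCV 4.12 (cv2) and the standard library are available. Lean on these libraries where they do the work, as an engineer would, in place of code of your own. Each camera call takes 0.05 s, during which the arm holds its last target. There are 200 camera calls.

## Working session

There is one attempt and no reset: what is moved stays moved. The work goes in short steps, Python scripts to look and compute and a shell command to move; the robot and the scene stay as the last step left them, time stands still between calls to the robot, and variables do not carry over. Pictures are saved under pics/ and viewed, about 12 in all and at most 16, crops included, and the job is handed in when it is done.

```bash
mkdir -p pics; cat > h.py <<'E'
import numpy as np,cv2
from plant import robot
from scipy.spatial.transform import Rotation as R
def shot(n,f=None):
    inf=robot.camera_info(n); im,d=robot.read_camera(n)
    if f: cv2.imwrite('pics/'+f,im[:,:,::-1])
    return im,d,inf
def pts(d,inf,fish=False):
    h,w=d.shape; f=h/2/np.tan(np.radians(inf['vertical_fov'])/2)
    v,u=np.mgrid[:h,:w]; x=(u-inf['cx'])/f; y=(v-inf['cy'])/f
    if fish:
        r=np.hypot(x,y)+1e-9; s=np.tan(np.minimum(r,1.5))/r; x=x*s;y=y*s
    P=np.stack([x*d,-y*d,-d],-1); T=np.array(inf['cam_to_world'])
    P=P@T[:3,:3].T+T[:3,3]; P[d==0]=np.nan
    return P
def st():
    s=robot.read_state(); Rm=R.from_rotvec(s['orientation']).as_matrix()
    print('t',round(s['t'],2),'pos',np.round(np.array(s['tool_pos'])*1e3,1),'F',np.round(s['force'],1),'op',round(s['opening']*1e3,1)); print(np.round(Rm,3).tolist(),'q',np.round(s['q'],2))
    return s,Rm
E
python3 - <<'E'
from h import *
st()
for n in('top','side','wrist'):
    im,d,i=shot(n,n+'0.png'); print(n,{k:(np.round(v,3).tolist()) for k,v in i.items() if not isinstance(v,str)})
E
```

```text
t 0.0 pos [ 152.3 -579.8  217.6] F [-0.1 -0.1 -1.1] op 92.8
[[0.967, 0.254, -0.0], [0.254, -0.967, 0.002], [0.0, -0.002, -1.0]] q [-1.4   0.13  1.49 -0.    1.52 -0.09]
top {'vertical_fov': 51.086, 'cx': 274.223, 'cy': 207.075, 'cam_to_world': [[-0.006, 0.999, -0.051, 0.582], [-1.0, -0.006, 0.016, 0.186], [0.015, 0.051, 0.999, 1.029], [0.0, 0.0, 0.0, 1.0]]}
side {'vertical_fov': 52.197, 'cx': 279.182, 'cy': 204.517, 'cam_to_world': [[-0.14, 0.726, -0.673, 0.08], [-0.99, -0.101, 0.097, 0.241], [0.002, 0.68, 0.733, 0.701], [0.0, 0.0, 0.0, 1.0]]}
wrist {'vertical_fov': 65.706, 'cx': 273.952, 'cy': 214.689, 'cam_to_world': [[0.254, 0.925, 0.282, 0.231], [-0.967, 0.243, 0.073, -0.56], [-0.001, -0.291, 0.957, 0.385], [0.0, 0.0, 0.0, 1.0]]}
```

View pics/top0.png

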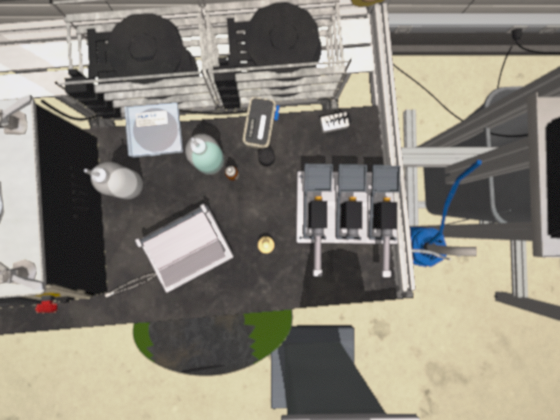

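View pics/side0.png

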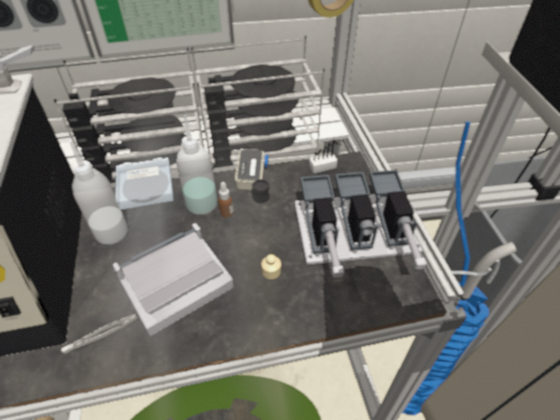

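The top view shows the manifold at about (347,210). Tubes are in its left fitting (318,240 → fitting 2) and right fitting (386,240 → fitting 0), and the middle one is empty. The weight is at (266,244) and the holder at (186,248). Next I'll measure these.

```bash
python3 - <<'E'
from h import *
im,d,i=shot('top'); P=pts(d,i); 
np.save('topP.npy',P)
def box(name,u0,u1,v0,v1,z0,z1,mode='rect'):
    m=np.zeros(d.shape,bool); m[v0:v1,u0:u1]=1
    m&=(P[...,2]>z0)&(P[...,2]<z1); Q=P[m]
    if len(Q)<5: print(name,'few',len(Q));return
    r=cv2.minAreaRect((Q[:,:2]*1000).astype(np.float32))
    print(name,len(Q),'med',np.round(np.median(Q,0)*1e3,1),'rect',np.round(r[0],1),np.round(r[1],1),round(r[2],1))
box('weight',252,282,230,260,.01,.07); box('wtop',252,282,230,260,.035,.07)
box('holder',130,240,195,300,.01,.09)
for z in range(20,75,6): box('holder z%d'%z,130,240,195,300,z/1e3,z/1e3+.006)
box('bench',240,260,260,300,-.05,.05)
box('base',295,400,165,245,.006,.018)
box('tube2',308,328,240,280,.05,.09); box('tube0',376,396,240,280,.05,.09); 
for k,u in enumerate((385,351,317)): box('pan%d'%k,u-15,u+15,160,198,.03,.2); 
box('bodies',300,400,195,240,.085,.11)
big=cv2.resize(im[150:305,130:405,::-1],None,fx=2.9,fy=2.9,interpolation=cv2.INTER_CUBIC); cv2.imwrite('pics/top0z.png',big)
w=cv2.imread('pics/wrist0.png')
E
```

```text
weight 196 med [547.6 189.9  31. ] rect [548.1 191. ] [34.1 33.7] 89.9
wtop 51 med [547.8 189.9  47.1] rect [546.7 192.2] [18.  15.7] 89.7
holder 4626 med [542.2 367.4  49.1] rect [553.1 383. ] [236.  219.5] 89.5
holder z20 25 med [604.7 308.4  22.8] rect [607.3 367.9] [266.3  92.5] 50.6
holder z26 481 med [524.3 323.2  30.4] rect [582.8 392.3] [229.4 170.2] 27.4
holder z32 293 med [520.  322.9  33.1] rect [583.3 392.6] [229.8 168.2] 27.8
holder z38 345 med [529.1 365.7  43. ] rect [593.8 394.2] [188.8 161. ] 18.6
holder z44 1324 med [537.6 369.8  47.1] rect [590.1 392.7] [201.7 160.6] 20.7
holder z50 1253 med [554.  373.1  52.9] rect [583.1 394.8] [213.7 172.1] 21.0
holder z56 647 med [548.  369.   57.9] rect [544.3 372.4] [123.7 174.2] 27.6
holder z62 207 med [591.2 392.9  64. ] rect [544.4 372.3] [123.8 167.5] 27.9
holder z68 few 2
holder z74 few 0
bench 798 med [467.5 227.8   1.2] rect [466.5 228.8] [44.3 90.8] 89.8
base 2561 med [626.8  27.9  13.7] rect [640.4  -2. ] [239.4 185.1] 89.4
tube2 241 med [515.6  79.1  72.9] rect [519.9  78.8] [16.7 78.1] 89.0
tube0 287 med [516.5 -70.4  72.7] rect [517.7 -70.6] [28.4 80.8] 89.4
pan0 775 med [691.4 -75.2  62.5] rect [686.6 -74.5] [59.6 67.4] 88.4
pan1 801 med [6.928e+02 5.000e-01 6.280e+01] rect [6.869e+02 5.000e-01] [59.2 70.9] 89.9
pan2 760 med [693.5  75.3  62.2] rect [687.2  75.3] [58.7 71. ] 89.4
bodies 1544 med [610.1   1.4  93.4] rect [601.5   1.1] [185.4  81.6] 89.6
```

View pics/top0z.png

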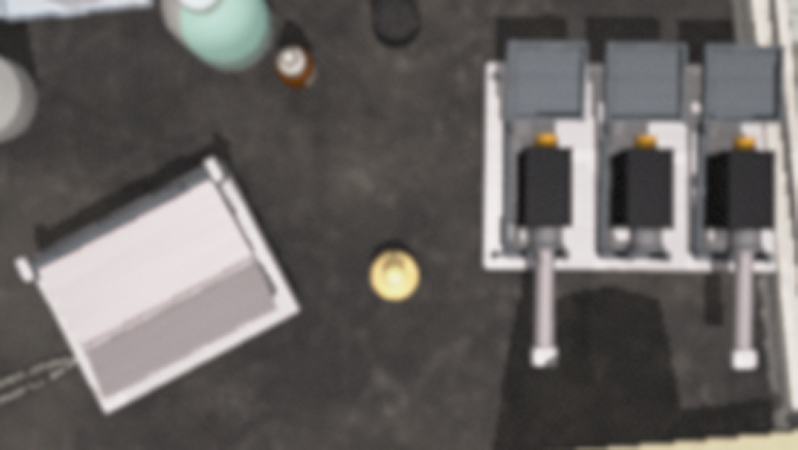

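```bash
python3 - <<'E'
from h import *
P=np.load('topP.npy')
def rng(n,u0,u1,v0,v1,zmin=.02):
    Q=P[v0:v1,u0:u1].reshape(-1,3); Q=Q[Q[:,2]>zmin]
    if len(Q): print(n,'min',np.round(Q.min(0)*1e3),'max',np.round(Q.max(0)*1e3),len(Q))
rng('loupe',255,280,145,170);rng('dropper',222,242,160,180);rng('bottle',185,222,135,175);rng('box',318,352,108,133)
for v in (130,165,200,240,270,290): print('row',v,[tuple(np.round(P[v,u]*1e3).astype(int)) for u in range(394,420,4) if P[v,u,2]==P[v,u,2]])
# tubes: profile per row
for k,c in ((2,318),(0,386)):
  L=[]
  for v in range(236,282):
    Q=P[v,c-9:c+10]; Q=Q[(Q[:,2]>.06)&(Q[:,2]<.09)]
    if len(Q): L.append([Q[:,0].mean(),Q[:,1].mean(),np.ptp(Q[:,1]),Q[:,2].max()])
  L=np.array(L)*1e3; print('tube',k,np.round(L[::4],1).tolist(), np.round(L[-1],1))
  g=L[(L[:,2]<17)]; print(np.polyfit(g[:,0],g[:,1],1))
# pan profile
for k,u in ((0,385),(1,351),(2,317)): print('pan',k,[tuple(np.round(P[v,u]*1e3).astype(int)[[0,2]]) for v in range(160,200,3)],[tuple(np.round(P[180,w]*1e3).astype(int)[[1,2]]) for w in range(u-16,u+17,3)])
# holder arm & plate
m=np.zeros(P.shape[:2],bool); m[195:300,130:240]=1; Z=P[...,2]
Q=P[m&(Z>.02)&(Z<.075)]; # connected to holder by colour/region
Q=Q[(np.hypot(Q[:,0]-.55,Q[:,1]-.37)<.125)]
r=cv2.minAreaRect((Q[:,:2]*1000).astype(np.float32)); print('holder rect',r, cv2.boxPoints(r).tolist())
c=np.array([.55,.37]); a=np.radians(28); 
for s in range(-110,110,10):
  w=Q[np.abs((Q[:,0]-c[0])*np.cos(a)+(Q[:,1]-c[1])*np.sin(a)-s/1e3)<.005]; l=-(w[:,0]-c[0])*np.sin(a)+(w[:,1]-c[1])*np.cos(a)
  if len(w): print(s,len(w),'z',np.round(np.percentile(w[:,2],[5,50,95])*1e3),'l',np.round(np.percentile(l,[1,99])*1e3))
E
```

```text
loupe min [730. 171.  21.] max [776. 214.  46.] 261
dropper min [697. 253.  21.] max [741. 290.  96.] 157
bottle min [711. 286.  22.] max [776. 353. 241.] 1093
box min [809.  -1.  20.] max [851.  61.  85.] 394
row 130 [(np.int64(815), np.int64(-113), np.int64(8)), (np.int64(812), np.int64(-120), np.int64(18)), (np.int64(1033), np.int64(-431), np.int64(-950)), (np.int64(1015), np.int64(-424), np.int64(-873)), (np.int64(1013), np.int64(-439), np.int64(-865)), (np.int64(1015), np.int64(-460), np.int64(-875)), (np.int64(1036), np.int64(-509), np.int64(-964))]
row 165 [(np.int64(730), np.int64(-109), np.int64(16)), (np.int64(732), np.int64(-122), np.int64(5)), (np.int64(730), np.int64(-127), np.int64(17)), (np.int64(746), np.int64(-171), np.int64(-89)), (np.int64(745), np.int64(-181), np.int64(-88)), (np.int64(746), np.int64(-193), np.int64(-94)), (np.int64(746), np.int64(-204), np.int64(-95))]
row 200 [(np.int64(649), np.int64(-108), np.int64(15)), (np.int64(649), np.int64(-120), np.int64(6)), (np.int64(649), np.int64(-126), np.int64(17)), (np.int64(649), np.int64(-136), np.int64(13)), (
[... 4371 characters left out ...]
81, 416.38189697265625], [521.684814453125, 262.14263916015625], [641.106689453125, 324.7943115234375], [560.18896484375, 479.0335693359375]]
-80 8 z [27. 29. 33.] l [-74.  23.]
-70 327 z [28. 32. 59.] l [-79.  87.]
-60 349 z [31. 58. 61.] l [-79.  88.]
-50 340 z [31. 54. 57.] l [-79.  87.]
-40 338 z [32. 49. 53.] l [-78.  87.]
-30 341 z [31. 45. 48.] l [-79.  87.]
-20 338 z [31. 44. 47.] l [-79.  88.]
-10 350 z [31. 45. 48.] l [-79.  87.]
0 343 z [31. 47. 50.] l [-79.  87.]
10 343 z [31. 49. 52.] l [-79.  87.]
20 351 z [31. 51. 55.] l [-79.  87.]
30 346 z [31. 53. 57.] l [-80.  87.]
40 366 z [33. 56. 60.] l [-80.  88.]
50 347 z [56. 62. 66.] l [-81.  88.]
60 74 z [28. 31. 64.] l [-79.  86.]
```

```bash
python3 -m pendant '[{"translation":[0,0,0],"twist":[0,0,0.137],"grip":1},{"translation":[0,0,0],"twist":[0,0,0.137],"grip":1},{"translation":[22,-43,0],"twist":[0,0,0],"grip":1},{"translation":[22,-43,0],"twist":[0,0,0],"grip":1},{"translation":[22,-43,0],"twist":[0,0,0],"grip":1},{"translation":[22,-43,0],"twist":[0,0,0],"grip":1},{"translation":[22,-43,0],"twist":[0,0,0],"grip":1},{"translation":[22,-43,0],"twist":[0,0,0],"grip":1},{"translation":[22,-43,0],"twist":[0,0,0],"grip":1},{"translation":[22,-43,0],"twist":[0,0,0],"grip":1}]' 20
python3 -m pendant '[{"translation":[22,-43,0],"twist":[0,0,0],"grip":1},{"translation":[22,-43,0],"twist":[0,0,0],"grip":1},{"translation":[22,-43,0],"twist":[0,0,0],"grip":1},{"translation":[22,-43,0],"twist":[0,0,0],"grip":1},{"translation":[22,-43,0],"twist":[0,0,0],"grip":1},{"translation":[22,-43,0],"twist":[0,0,0],"grip":1},{"translation":[22,-43,0],"twist":[0,0,0],"grip":1},{"translation":[22,-43,0],"twist":[0,0,0],"grip":1},{"translation":[0,0,0],"twist":[0,0,0],"grip":1},{"translation":[0,0,0],"twist":[0,0,0],"grip":1}]'
python3 -c "
from h import *
st()"
```

```text
t: 1.2
tool_pos: [0.3399, -0.2325, 0.2141]
orientation: [-3.134, 0.062, 0.003]
force: [1.4, -0.7, -0.6]
opening: 0.0929
t: 2.2
tool_pos: [0.5333, 0.1241, 0.2152]
orientation: [-3.135, 0.05, -0.001]
force: [-0.3, -0.3, -0.1]
opening: 0.0927
t 2.2 pos [533.3 124.1 215.2] F [-0.3 -0.3 -0.1] op 92.7
[[0.999, -0.032, 0.001], [-0.032, -0.999, 0.006], [0.001, -0.006, -1.0]] q [ 0.13 -0.01  1.64  0.01  1.51  1.73]
```

```bash
python3 -m pendant '[{"translation":[6,-33,0],"twist":[0,0,0],"grip":1},{"translation":[6,-33,0],"twist":[0,0,0],"grip":1},{"translation":[0,0,40],"twist":[0,0,0],"grip":1},{"translation":[0,0,40],"twist":[0,0,0],"grip":1},{"translation":[0,0,20],"twist":[0,0,0],"grip":1},{"translation":[0,0,0],"twist":[0,0,0],"grip":1},{"translation":[0,0,0],"twist":[0,0,0],"grip":1},{"translation":[0,0,0],"twist":[0,0,0],"grip":1},{"translation":[0,0,0],"twist":[0,0,0],"grip":1},{"translation":[0,0,0],"twist":[0,0,0],"grip":1}]'
cat >> h.py <<'E'
def weight(n='wrist',f=None):
    im,d,i=shot(n,f); P=pts(d,i,n=='wrist'); h=cv2.cvtColor(im,cv2.COLOR_RGB2HSV)
    m=((h[...,0]>15)&(h[...,0]<35)&(h[...,1]>70)&(h[...,2]>90)).astype(np.uint8)
    n_,l,s,c=cv2.connectedComponentsWithStats(m)
    for k in range(1,n_):
        if s[k,4]<40: continue
        Q=P[l==k]; Q=Q[np.isfinite(Q[:,0])]
        if len(Q)<20: continue
        lo,hi=np.nanpercentile(Q,[2,98],axis=0)*1e3
        if np.all(hi[:2]-lo[:2]<60): print(n,'px',c[k].round(),s[k,4],'lo',lo.round(1),'hi',hi.round(1),'mid',((lo+hi)/2).round(1))
    return im,P
E
python3 - <<'E'
from h import *
st(); weight('top'); weight('wrist','w1.png')
E
```

```text
t: 3.2
tool_pos: [0.5507, 0.1838, 0.1204]
orientation: [-3.134, 0.066, -0.017]
force: [-0.3, 0.8, 0.2]
opening: 0.0932
t 3.2 pos [550.7 183.8 120.4] F [-0.3  0.8  0.2] op 93.2
[[0.999, -0.042, 0.011], [-0.042, -0.999, 0.006], [0.011, -0.007, -1.0]] q [0.23 0.13 1.67 0.   1.33 1.84]
top px [365.   2.] 150 lo [945.2  -6.6 309.2] hi [965.3  48.9 349.1] mid [955.3  21.1 329.2]
wrist px [423.  93.] 250 lo [645.8  69.8  73.8] hi [654.   83.9  81.3] mid [649.9  76.8  77.6]
wrist px [505. 104.] 182 lo [644.5  -6.4  73.2] hi [652.9   8.9  81.4] mid [648.7   1.2  77.3]
wrist px [266. 218.] 1626 lo [531.8 173.8   1.3] hi [566.  206.6  48.1] mid [548.9 190.2  24.7]
wrist px [103. 326.] 503 lo [572.2 227.6 214.9] hi [585.8 229.6 228.2] mid [579.  228.6 221.6]
wrist px [450. 329.] 223 lo [570.4 132.6 220.5] hi [581.8 134.6 228. ] mid [576.1 133.6 224.3]
wrist px [468. 368.] 908 lo [567.7 115.5 230.3] hi [570.2 142.1 237.8] mid [568.9 128.8 234. ]
wrist px [323. 390.] 2309 lo [569.1 148.  232.2] hi [572.  186.8 238.5] mid [570.5 167.4 235.4]
```

View pics/w1.png

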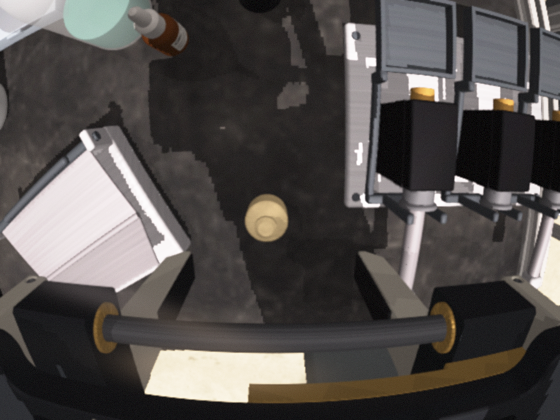

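```bash
python3 -m pendant '[{"translation":[-2.3,-6.4,15],"twist":[-0.006,-0.011,-0.025],"grip":1},{"translation":[0,0,30],"twist":[0,0,0],"grip":1},{"translation":[0,0,30],"twist":[0,0,0],"grip":1},{"translation":[0,0,20],"twist":[0,0,0],"grip":1},{"translation":[0,0,10],"twist":[0,0,0],"grip":1},{"translation":[0,0,0],"twist":[0,0,0],"grip":1},{"translation":[0,0,0],"twist":[0,0,0],"grip":0},{"translation":[0,0,0],"twist":[0,0,0],"grip":-0.5},{"translation":[0,0,0],"twist":[0,0,0],"grip":-1},{"translation":[0,0,0],"twist":[0,0,0],"grip":-1}]' 25
python3 -m pendant '[{"translation":[0,0,0],"twist":[0,0,0],"grip":-1},{"translation":[0,0,0],"twist":[0,0,0],"grip":-1},{"translation":[0,0,0],"twist":[0,0,0],"grip":-1},{"translation":[0,0,-20],"twist":[0,0,0],"grip":-1},{"translation":[0,0,-40],"twist":[0,0,0],"grip":-1},{"translation":[0,0,-40],"twist":[0,0,0],"grip":-1},{"translation":[0,0,-40],"twist":[0,0,0],"grip":-1},{"translation":[0,0,0],"twist":[0,0,0],"grip":-1},{"translation":[0,0,0],"twist":[0,0,0],"grip":-1},{"translation":[0,0,0],"twist":[0,0,0],"grip":-1}]'
python3 - <<'E'
from h import *
st(); weight('wrist')
E
```

```text
t: 4.3
tool_pos: [0.5506, 0.1947, 0.0125]
orientation: [-3.14, 0.011, -0.004]
force: [0.6, 0.9, 0.6]
opening: 0.0658
t: 5.3
tool_pos: [0.5496, 0.1938, 0.1578]
orientation: [-3.141, 0.012, -0.004]
force: [0.0, -0.5, 0.4]
opening: 0.0
t 5.3 pos [549.6 193.8 157.8] F [ 0.  -0.5  0.4] op 0.0
[[1.0, -0.008, 0.003], [-0.008, -1.0, 0.001], [0.003, -0.001, -1.0]] q [0.25 0.12 1.61 0.   1.41 1.83]
wrist px [418. 100.] 193 lo [645.8  69.4  73.8] hi [654.   83.9  81.3] mid [649.9  76.6  77.5]
wrist px [490. 111.] 137 lo [644.4  -5.2  73.7] hi [652.8   8.9  81.4] mid [648.6   1.8  77.5]
wrist px [276. 205.] 1268 lo [531.  174.9   1.4] hi [565.7 207.5  48.1] mid [548.4 191.2  24.8]
wrist px [269. 340.] 183 lo [572.4 193.4 256.7] hi [583.6 194.4 265.4] mid [578.  193.9 261.1]
wrist px [279. 342.] 172 lo [572.6 191.  257.5] hi [583.4 191.7 265.5] mid [578.  191.3 261.5]
wrist px [142. 381.] 1508 lo [570.  210.1 269.2] hi [572.2 244.5 275.4] mid [571.1 227.3 272.3]
wrist px [372. 383.] 660 lo [569.6 164.1 267.6] hi [571.7 177.5 275.4] mid [570.6 170.8 271.5]
wrist px [311. 389.] 698 lo [569.8 176.7 267.5] hi [571.9 192.2 275.5] mid [570.8 184.5 271.5]
wrist px [249. 392.] 554 lo [569.9 193.9 269.6] hi [572.  204.9 275.7] mid [570.9 199.4 272.7]
```

```bash
python3 -m pendant '[{"translation":[-1,2.5,0],"twist":[0,0,0],"grip":0.7},{"translation":[0,0,0],"twist":[0,0,0],"grip":0.7},{"translation":[0,0,0],"twist":[0,0,0],"grip":0.7},{"translation":[0,0,0],"twist":[0,0,0],"grip":0.7},{"translation":[0,0,20],"twist":[0,0,0],"grip":0.7},{"translation":[0,0,20],"twist":[0,0,0],"grip":0.7},{"translation":[0,0,20],"twist":[0,0,0],"grip":0.7},{"translation":[0,0,20],"twist":[0,0,0],"grip":0.7},{"translation":[0,0,10],"twist":[0,0,0],"grip":0.7},{"translation":[0,0,10],"twist":[0,0,0],"grip":0.7}]' 25
python3 -m pendant '[{"translation":[0,0,20],"twist":[0,0,0],"grip":0.7},{"translation":[0,0,15],"twist":[0,0,0],"grip":0.7},{"translation":[0,0,7],"twist":[0,0,0],"grip":0.7},{"translation":[0,0,0],"twist":[0,0,0],"grip":-1},{"translation":[0,0,0],"twist":[0,0,0],"grip":-1},{"translation":[0,0,0],"twist":[0,0,0],"grip":-1},{"translation":[0,0,0],"twist":[0,0,0],"grip":-1},{"translation":[0,0,0],"twist":[0,0,0],"grip":-1},{"translation":[0,0,0],"twist":[0,0,0],"grip":-1},{"translation":[0,0,0],"twist":[0,0,0],"grip":-1}]'
python3 -m pendant '[{"translation":[0,0,0],"twist":[0,0,0],"grip":-1},{"translation":[0,0,0],"twist":[0,0,0],"grip":-1},{"translation":[0,0,0],"twist":[0,0,0],"grip":-1},{"translation":[0,0,0],"twist":[0,0,0],"grip":-1},{"translation":[0,0,0],"twist":[0,0,0],"grip":-1},{"translation":[0,0,0],"twist":[0,0,0],"grip":-1},{"translation":[0,0,0],"twist":[0,0,0],"grip":-1},{"translation":[0,0,0],"twist":[0,0,0],"grip":-1},{"translation":[0,0,0],"twist":[0,0,0],"grip":-1},{"translation":[0,0,0],"twist":[0,0,0],"grip":-1}]'
```

```text
t: 6.35
tool_pos: [0.5464, 0.1905, 0.0503]
orientation: [3.141, -0.012, -0.004]
force: [0.0, -1.0, 0.7]
opening: 0.0757
t: 7.35
tool_pos: [0.5488, 0.1912, 0.0094]
orientation: [-3.141, 0.012, -0.002]
force: [0.4, 0.2, -2.6]
opening: 0.0347
t: 8.35
tool_pos: [0.5488, 0.1913, 0.0094]
orientation: [-3.141, 0.012, -0.002]
force: [0.6, -0.3, -0.1]
opening: 0.0346
```

```bash
python3 -m pendant '[{"translation":[0,0,0],"twist":[0,0,0],"grip":-0.1},{"translation":[0,0,0],"twist":[0,0,0],"grip":-0.1},{"translation":[0,0,-4],"twist":[0,0,0],"grip":-0.1},{"translation":[0,0,-4],"twist":[0,0,0],"grip":-0.1},{"translation":[0,0,0],"twist":[0,0,0],"grip":-0.1},{"translation":[0,0,0],"twist":[0,0,0],"grip":-1},{"translation":[0,0,0],"twist":[0,0,0],"grip":-1},{"translation":[0,0,0],"twist":[0,0,0],"grip":-1},{"translation":[0,0,0],"twist":[0,0,0],"grip":-1},{"translation":[0,0,0],"twist":[0,0,0],"grip":-1}]' 30
python3 -m pendant '[{"translation":[0,0,-20],"twist":[0,0,0],"grip":-1},{"translation":[0,0,-30],"twist":[0,0,0],"grip":-1},{"translation":[0,0,-30],"twist":[0,0,0],"grip":-1},{"translation":[0,0,-30],"twist":[0,0,0],"grip":-1},{"translation":[0,0,-30],"twist":[0,0,0],"grip":-1},{"translation":[0,0,0],"twist":[0,0,0],"grip":-1},{"translation":[0,0,0],"twist":[0,0,0],"grip":-1},{"translation":[0,0,0],"twist":[0,0,0],"grip":-1},{"translation":[0,0,0],"twist":[0,0,0],"grip":-1},{"translation":[0,0,0],"twist":[0,0,0],"grip":-1}]'
python3 -c "
from h import *
st(); weight('wrist')"
```

```text
t: 9.35
tool_pos: [0.5494, 0.1914, 0.0189]
orientation: [-3.141, 0.012, -0.004]
force: [0.3, -0.3, 0.7]
opening: 0.0338
t: 10.35
tool_pos: [0.5413, 0.1892, 0.151]
orientation: [3.137, -0.012, -0.027]
force: [-0.5, 1.0, -3.7]
opening: 0.034
t 10.35 pos [541.3 189.2 151. ] F [-0.5  1.  -3.7] op 34.0
[[1.0, -0.008, -0.017], [-0.008, -1.0, -0.004], [-0.017, 0.004, -1.0]] q [0.25 0.12 1.63 0.   1.42 1.83]
wrist px [417.  86.] 193 lo [646.1  69.7  73.5] hi [654.2  83.8  81.1] mid [650.1  76.8  77.3]
wrist px [492.  99.] 143 lo [644.5  -5.1  74.1] hi [652.7   8.7  81.5] mid [648.6   1.8  77.8]
wrist px [274. 266.] 3855 lo [528.9 172.6 136.2] hi [557.7 204.1 180.1] mid [543.3 188.4 158.2]
wrist px [203. 337.] 385 lo [563.  206.1 243.2] hi [577.3 207.5 258. ] mid [570.1 206.8 250.6]
wrist px [347. 339.] 231 lo [566.  170.  249.9] hi [576.8 171.2 258. ] mid [571.4 170.6 254. ]
wrist px [404. 377.] 1024 lo [563.4 143.6 260.4] hi [565.6 171.9 268. ] mid [564.5 157.8 264.2]
wrist px [170. 387.] 291 lo [563.9 209.4 262.4] hi [566.2 220.7 268.3] mid [565.1 215.  265.3]
wrist px [269. 391.] 1666 lo [563.7 176.8 261.9] hi [565.9 203.6 268.1] mid [564.8 190.2 265. ]
wrist px [383. 391.] 55 lo [563.2 161.3 264.7] hi [565.6 164.5 268.7] mid [564.4 162.9 266.7]
```

```bash
python3 -m pendant '[{"translation":[30,22,0],"twist":[0.004,0.017,0],"grip":-1},{"translation":[30,22,0],"twist":[0,0,0],"grip":-1},{"translation":[30,22,0],"twist":[0,0,0],"grip":-1},{"translation":[30,22,0],"twist":[0,0,0],"grip":-1},{"translation":[30,22,0],"twist":[0,0,0],"grip":-1},{"translation":[0,0,0],"twist":[0,0,0],"grip":-1},{"translation":[0,0,0],"twist":[0,0,0],"grip":-1},{"translation":[0,0,0],"twist":[0,0,0],"grip":-1},{"translation":[0,0,0],"twist":[0,0,0],"grip":-1},{"translation":[0,0,0],"twist":[0,0,0],"grip":-1}]'
python3 -c "
from h import *
st(); im,P=weight('wrist','w2.png')"
```

```text
t: 11.4
tool_pos: [0.6893, 0.076, 0.1396]
orientation: [3.141, -0.006, -0.023]
force: [-0.4, -0.8, -3.5]
opening: 0.0338
t 11.4 pos [689.3  76.  139.6] F [-0.4 -0.8 -3.5] op 33.8
[[1.0, -0.004, -0.015], [-0.004, -1.0, -0.0], [-0.015, 0.0, -1.0]] q [0.04 0.44 1.27 0.   1.45 1.61]
wrist px [274. 266.] 3762 lo [677.1  59.4 124.7] hi [705.5  90.8 168.1] mid [691.3  75.1 146.4]
wrist px [365. 272.] 241 lo [643.8  -6.9  67.6] hi [653.7   7.8  81.2] mid [6.487e+02 4.000e-01 7.440e+01]
wrist px [444. 270.] 163 lo [642.  -83.1  71.2] hi [652.2 -66.6  81. ] mid [647.1 -74.8  76.1]
wrist px [203. 336.] 341 lo [711.7  92.5 232.4] hi [724.8  93.8 246.4] mid [718.3  93.2 239.4]
wrist px [347. 340.] 225 lo [713.5  56.5 239. ] hi [725.   57.6 246.8] mid [719.3  57.1 242.9]
wrist px [426. 373.] 318 lo [711.3  29.7 249. ] hi [713.4  44.1 255.1] mid [712.3  36.9 252. ]
wrist px [200. 396.] 125 lo [711.4  88.5 253.7] hi [713.9  97.1 257.4] mid [712.6  92.8 255.6]
wrist px [270. 398.] 87 lo [711.4  73.5 252.8] hi [713.5  78.5 257.2] mid [712.4  76.  255. ]
```

View pics/w2.png

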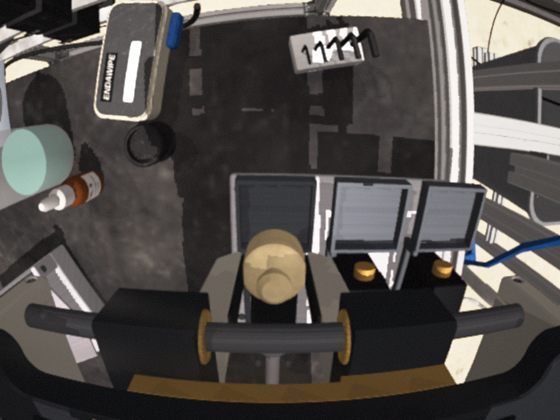

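```bash
python3 -m pendant '[{"translation":[3,0,15],"twist":[0,0.015,0],"grip":-1},{"translation":[0,0,15],"twist":[0,0,0],"grip":-1},{"translation":[0,0,15],"twist":[0,0,0],"grip":-1},{"translation":[0,0,10],"twist":[0,0,0],"grip":-1},{"translation":[0,0,10],"twist":[0,0,0],"grip":-1},{"translation":[0,0,10],"twist":[0,0,0],"grip":-1},{"translation":[0,0,8],"twist":[0,0,0],"grip":-1},{"translation":[0,0,0],"twist":[0,0,0],"grip":-1},{"translation":[0,0,0],"twist":[0,0,0],"grip":-1},{"translation":[0,0,0],"twist":[0,0,0],"grip":-1}]'
python3 -c "
from h import *
st(); im,P=weight('wrist')"
```

```text
t: 12.45
tool_pos: [0.6944, 0.0783, 0.0545]
orientation: [-3.141, 0.002, -0.011]
force: [1.8, 0.3, -2.6]
opening: 0.0342
t 12.45 pos [694.4  78.3  54.5] F [ 1.8  0.3 -2.6] op 34.2
[[1.0, -0.001, 0.007], [-0.001, -1.0, 0.0], [0.007, -0.0, -1.0]] q [ 0.04  0.5   1.34 -0.    1.29  1.61]
wrist px [274. 266.] 3756 lo [682.8  61.6  39.8] hi [710.5  93.2  83. ] mid [696.6  77.4  61.4]
wrist px [203. 336.] 406 lo [714.4  94.8 147.6] hi [727.8  96.1 162.3] mid [721.1  95.5 154.9]
wrist px [345. 336.] 365 lo [714.9  58.7 148.6] hi [727.7  60.  162.3] mid [721.3  59.3 155.4]
```

```bash
python3 -m pendant '[{"translation":[0,0,2],"twist":[0,0,0],"grip":-1},{"translation":[0,0,2],"twist":[0,0,0],"grip":-0.15},{"translation":[0,0,0],"twist":[0,0,0],"grip":-0.1},{"translation":[0,0,0],"twist":[0,0,0],"grip":0},{"translation":[0,0,0],"twist":[0,0,0],"grip":0.1},{"translation":[0,0,0],"twist":[0,0,0],"grip":0.1},{"translation":[0,0,-10],"twist":[0,0,0],"grip":0.1},{"translation":[0,0,-20],"twist":[0,0,0],"grip":0.1},{"translation":[0,0,-40],"twist":[0,0,0],"grip":0.1},{"translation":[0,0,-40],"twist":[0,0,0],"grip":0.1}]'
python3 -m pendant '[{"translation":[0,0,0],"twist":[0,0,0],"grip":0.2},{"translation":[-40,0,0],"twist":[0,0,0],"grip":0.5},{"translation":[-40,0,0],"twist":[0,0,0],"grip":0.5},{"translation":[-40,0,0],"twist":[0,0,0],"grip":0.5},{"translation":[-40,0,0],"twist":[0,0,0],"grip":0.5},{"translation":[-17,0,0],"twist":[0,0,0],"grip":0.5},{"translation":[0,0,0],"twist":[0,0,0],"grip":0.5},{"translation":[0,0,0],"twist":[0,0,0],"grip":0.5},{"translation":[0,0,0],"twist":[0,0,0],"grip":0.5},{"translation":[0,0,0],"twist":[0,0,0],"grip":0.5}]'
cat >> h.py <<'E'
def tubes(P,rows=True):
    m=(P[...,2]>.068)&(P[...,2]<.082)&(P[...,0]<.55)&(P[...,0]>.49)
    for s,k in((1,2),(-1,0)):
        Q=P[m&(np.abs(P[...,1]-s*.075)<.02)]
        if len(Q)>20: print('tube',k,len(Q),[(int(x),np.round(np.median(Q[np.abs(Q[:,0]*1e3-x)<4,1])*1e3,1)) for x in(495,510,525,540)],'z',np.round(np.percentile(Q[:,2],95)*1e3,1))
E
python3 -c "
from h import *
st(); im,P=weight('wrist','w3.png'); tubes(P); im,P=weight('top'); print('pan2',np.round(P[165:190:4,317]*1e3).tolist())"
```

```text
t: 13.5
tool_pos: [0.6889, 0.0779, 0.1581]
orientation: [3.141, -0.002, -0.009]
force: [0.2, -0.3, 0.6]
opening: 0.0513
t: 14.5
tool_pos: [0.5128, 0.0781, 0.1663]
orientation: [-3.141, 0.003, -0.015]
force: [0.2, 0.6, 0.8]
opening: 0.0699
t 14.5 pos [512.8  78.1 166.3] F [0.2 0.6 0.8] op 69.9
[[1.0, -0.002, 0.009], [-0.002, -1.0, 0.0], [0.009, -0.0, -1.0]] q [ 0.05 -0.07  1.79 -0.    1.41  1.63]
wrist px [274.  14.] 1172 lo [676.9  60.7  37.1] hi [700.7  93.9  75.9] mid [688.8  77.3  56.5]
wrist px [276.  48.] 166 lo [647.5  67.6  75.6] hi [654.1  83.   81.4] mid [650.8  75.3  78.5]
wrist px [369.  54.] 152 lo [643.4  -6.   73.9] hi [652.9   8.5  91.6] mid [648.1   1.3  82.8]
wrist px [449.  67.] 123 lo [ 643.1 -106.8   34.1] hi [657.5 -65.9  87.4] mid [650.3 -86.3  60.8]
wrist px [139. 332.] 464 lo [532.9 112.3 260.7] hi [545.9 113.9 273.8] mid [539.4 113.1 267.2]
wrist px [413. 334.] 218 lo [534.4  40.4 265.8] hi [545.8  42.1 273.9] mid [540.1  41.3 269.9]
wrist px [452. 371.] 1108 lo [532.1  15.8 276.2] hi [534.3  42.8 283.8] mid [533.2  29.3 280. ]
wrist px [378. 386.] 389 lo [532.   47.3 277.9] hi [534.3  58.  284.2] mid [533.2  52.6 281. ]
wrist px [261. 391.] 1687 lo [532.2  63.7 277.8] hi [534.4  94.5 284.2] mid [533.3  79.1 281. ]
tube 2 1066 [(495, np.float64(79.0)), (510, np.float64(78.1)), (525, np.float64(78.1)), (540, np.float64(78.0))] z 73.7
tube 0 832 [(495, np.float64(-69.8)), (510, np.float64(-69.6)), (525, np.float64(-69.3)), (540, np.float64(-69.7))] z 74.9
top px [365.   2.] 153 lo [945.   -7.1 307.4] hi [965.7  48.7 348.5] mid [955.3  20.8 327.9]
top px [316. 179.] 232 lo [676.7  62.1  27.9] hi [713.5  94.4  77.8] mid [695.1  78.3  52.9]
pan2 [[728.0, 73.0, 37.0], [721.0, 72.0, 25.0], [705.0, 77.0, 74.0], [696.0, 78.0, 79.0], [688.0, 77.0, 71.0], [680.0, 76.0, 61.0], [673.0, 74.0, 45.0]]
```

View pics/w3.png

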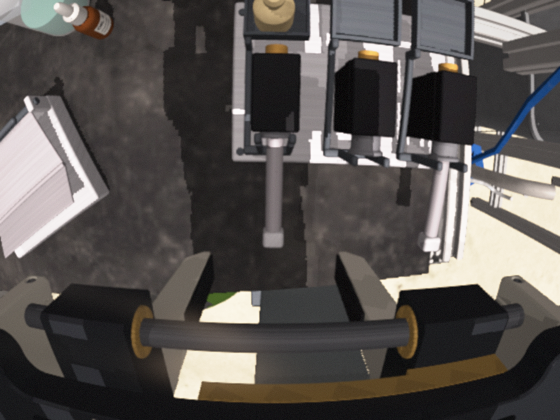

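```bash
python3 -m pendant '[{"translation":[0,0,30],"twist":[0,-0.009,0.01],"grip":0.3},{"translation":[0,0,30],"twist":[0,0,0],"grip":0.3},{"translation":[0,0,25],"twist":[0,0,0],"grip":0.3},{"translation":[0,0,15],"twist":[0,0,0],"grip":0.3},{"translation":[0,0,10],"twist":[0,0,0],"grip":0.3},{"translation":[0,0,0],"twist":[0,0,0],"grip":0.3},{"translation":[0,0,0],"twist":[0,0,0],"grip":-1},{"translation":[0,0,0],"twist":[0,0,0],"grip":-1},{"translation":[0,0,0],"twist":[0,0,0],"grip":-1},{"translation":[0,0,0],"twist":[0,0,0],"grip":-1}]' 40
python3 -m pendant '[{"translation":[0,0,0],"twist":[0,0,0],"grip":-1},{"translation":[0,0,0],"twist":[0,0,0],"grip":-1},{"translation":[0,0,0],"twist":[0,0,0],"grip":-1},{"translation":[0,0,0],"twist":[0,0,0],"grip":-1},{"translation":[0,0,0],"twist":[0,0,0],"grip":-1},{"translation":[0,0,0],"twist":[0,0,0],"grip":-1},{"translation":[0,0,0],"twist":[0,0,0],"grip":-1},{"translation":[0,0,0],"twist":[0,0,0],"grip":-1},{"translation":[0,0,0],"twist":[0,0,0],"grip":-1},{"translation":[0,0,0],"twist":[0,0,0],"grip":-1}]'
python3 -c "
from h import *
st()"
```

```text
t: 15.6
tool_pos: [0.5192, 0.078, 0.0559]
orientation: [-3.141, 0.021, -0.01]
force: [-0.6, -0.6, 0.1]
opening: 0.0333
t: 16.6
tool_pos: [0.5202, 0.078, 0.0573]
orientation: [-3.141, 0.02, -0.014]
force: [-0.1, 0.0, -0.2]
opening: 0.013
t 16.6 pos [520.2  78.   57.3] F [-0.1  0.  -0.2] op 13.0
[[1.0, -0.013, 0.009], [-0.013, -1.0, 0.001], [0.009, -0.001, -1.0]] q [0.05 0.06 1.87 0.   1.2  1.64]
```

```bash
python3 -m pendant '[{"translation":[-5,0,0],"twist":[0,0,0],"grip":-1},{"translation":[-8,0,0],"twist":[0,0,0],"grip":-1},{"translation":[-10,0,0],"twist":[0,0,0],"grip":-1},{"translation":[-10,0,0],"twist":[0,0,0],"grip":-1},{"translation":[-10,0,0],"twist":[0,0,0],"grip":-1},{"translation":[-10,0,0],"twist":[0,0,0],"grip":-1},{"translation":[-10,0,0],"twist":[0,0,0],"grip":-1},{"translation":[-10,0,0],"twist":[0,0,0],"grip":-1},{"translation":[-10,0,0],"twist":[0,0,0],"grip":-1},{"translation":[-10,0,0],"twist":[0,0,0],"grip":-1}]'
python3 -c "
from h import *
st(); im,P=weight('wrist','w4.png')"
```

```text
t: 17.6
tool_pos: [0.4175, 0.0794, 0.0554]
orientation: [-3.141, 0.02, -0.011]
force: [-0.5, -0.6, -0.8]
opening: 0.0127
t 17.6 pos [417.5  79.4  55.4] F [-0.5 -0.6 -0.8] op 12.7
[[1.0, -0.013, 0.007], [-0.013, -1.0, 0.001], [0.007, -0.001, -1.0]] q [ 0.07 -0.22  2.14  0.    1.22  1.65]
wrist px [244. 338.] 248 lo [436.9  85.1 147.9] hi [450.9  86.1 162.9] mid [443.9  85.6 155.4]
wrist px [305. 341.] 211 lo [440.   70.2 155.3] hi [450.8  71.2 163.3] mid [445.4  70.7 159.3]
wrist px [126. 378.] 688 lo [437.7 102.3 166.8] hi [439.8 124.  173. ] mid [438.8 113.1 169.9]
wrist px [390. 381.] 769 lo [436.7  43.4 165. ] hi [439.   59.6 173.1] mid [437.8  51.5 169. ]
```

View pics/w4.png

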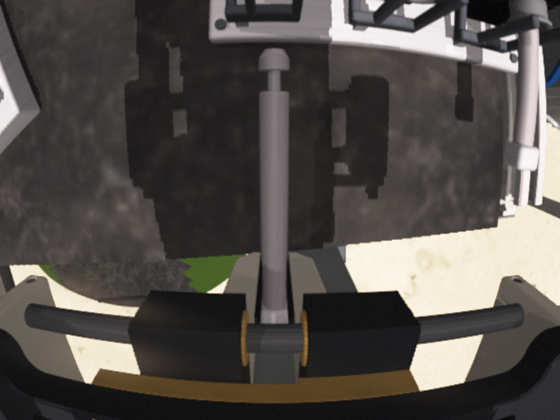

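```bash
python3 -m pendant '[{"translation":[0,0,-25],"twist":[0,-0.007,0],"grip":-1},{"translation":[0,0,-30],"twist":[0,0,0],"grip":-1},{"translation":[0,0,-25],"twist":[0,0,0],"grip":-1},{"translation":[-9,-36,0],"twist":[0,0,0],"grip":-1},{"translation":[-9,-36,0],"twist":[0,0,0],"grip":-1},{"translation":[-9,-36,0],"twist":[0,0,0],"grip":-1},{"translation":[-9,-36,0],"twist":[0,0,0],"grip":-1},{"translation":[-9,-36,0],"twist":[0,0,0],"grip":-1},{"translation":[-9,-36,0],"twist":[0,0,0],"grip":-1},{"translation":[-9,-36,0],"twist":[0,0,0],"grip":-1}]'
python3 -m pendant '[{"translation":[0,0,0],"twist":[0,0,-0.1],"grip":-1},{"translation":[0,0,0],"twist":[0,0,-0.1],"grip":-1},{"translation":[0,0,0],"twist":[0,0,-0.1],"grip":-1},{"translation":[0,0,0],"twist":[0,0,-0.1],"grip":-1},{"translation":[0,0,0],"twist":[0,0,-0.1],"grip":-1},{"translation":[0,0,0],"twist":[0,0,0],"grip":-1},{"translation":[0,0,0],"twist":[0,0,0],"grip":-1},{"translation":[0,0,0],"twist":[0,0,0],"grip":-1},{"translation":[0,0,0],"twist":[0,0,0],"grip":-1},{"translation":[0,0,0],"twist":[0,0,0],"grip":-1}]'
cat >> h.py <<'E'
HO=np.array([.5343,.3671]); HA=np.radians(27.7); HX=np.array([np.cos(HA),np.sin(HA)]); HY=np.array([-HX[1],HX[0]])
def inhold(p): q=np.asarray(p)[...,:2]-HO; return np.stack([q@HX,q@HY,np.asarray(p)[...,2]],-1)
def held(P,s,Rm):
    # held tube in tool frame: points ahead of TCP, near tool x axis
    Q=(P-np.array(s['tool_pos']))@Rm; m=(np.abs(Q[...,1])<.025)&(Q[...,0]>.03)&(Q[...,0]<.13)&(np.abs(Q[...,2]+.016)<.022)
    q=Q[m]; print('n',len(q),'tip x',np.round(np.percentile(q[:,0],99.5)*1e3,1))
    for x in (40,55,70,85,100):
        w=q[np.abs(q[:,0]*1e3-x)<4]
        if len(w)>5: print(x,'y',np.round(np.percentile(w[:,1],[5,95]).mean()*1e3,1),'top',np.round(np.percentile(w[:,2],5)*1e3,1))
    print('TCP in holder',np.round(inhold(s['tool_pos'])*1e3,1),'yaw',np.round(np.degrees(np.arctan2(Rm[1,0],Rm[0,0]))-27.7,2))
    m=m&(Q[...,0]>.045)&(Q[...,0]<.08)
    W=P[m]; print('tube in holder frame dir', np.round(np.degrees(np.polyfit(inhold(W)[:,0],inhold(W)[:,1],1)[0]),2))
E
python3 -c "
from h import *
s,Rm=st(); im,P=weight('wrist','w5.png'); held(P,s,Rm)
H=inhold(P)*1e3
m=(H[...,0]>-70)&(H[...,0]<90)&(abs(H[...,1])<100)&(H[...,2]>20)&(H[...,2]<75)
r=cv2.minAreaRect(P[m][:,:2].astype(np.float32)*1000);print(r)
for x in range(-75,80,10):
  w=H[m&(abs(H[...,0]-x)<4)]
  if len(w)>5: print(x,np.round(np.percentile(w,[2,98],axis=0)[:,1:]).tolist(),np.round(np.median(w[:,2])))
"
```

```text
t: 18.65
tool_pos: [0.3525, 0.3373, 0.1394]
orientation: [-3.139, 0.034, -0.006]
force: [0.9, -0.0, -0.2]
opening: 0.0126
t: 19.65
tool_pos: [0.3477, 0.3417, 0.139]
orientation: [-3.042, -0.772, -0.007]
force: [-0.1, -0.2, -1.2]
opening: 0.0132
t 19.65 pos [347.7 341.7 139. ] F [-0.1 -0.2 -1.2] op 13.2
[[0.879, 0.477, 0.004], [0.477, -0.879, 0.004], [0.005, -0.002, -1.0]] q [ 0.67 -0.13  1.9   0.    1.37  1.74]
wrist px [244. 339.] 253 lo [351.2 353.9 206.9] hi [373.6 363.6 246.7] mid [362.4 358.7 226.8]
wrist px [305. 343.] 171 lo [370.9 345.  240.5] hi [380.5 350.2 246.8] mid [375.7 347.6 243.7]
wrist px [111. 374.] 173 lo [343.5 382.8 250.2] hi [349.1 391.4 255.4] mid [346.3 387.1 252.8]
n 4656 tip x 112.8
40 y 0.3 top -17.7
55 y 0.3 top -18.6
70 y 0.5 top -19.5
85 y 0.3 top -20.5
100 y 0.3 top -20.3
TCP in holder [-177.    64.3  139. ] yaw 0.78
tube in holder frame dir 0.13
((520.2620239257812, 359.9991149902344), (88.04374694824219, 169.89480590820312), 27.83220672607422)
-55 [[-80.0, 23.0], [81.0, 33.0]] 31.0
-45 [[-74.0, 30.0], [81.0, 60.0]] 57.0
-35 [[-70.0, 31.0], [82.0, 56.0]] 54.0
-25 [[-70.0, 31.0], [82.0, 52.0]] 49.0
-15 [[-72.0, 31.0], [82.0, 48.0]] 45.0
-5 [[-73.0, 31.0], [81.0, 46.0]] 44.0
5 [[-74.0, 31.0], [82.0, 47.0]] 45.0
15 [[-83.0, 31.0], [-24.0, 48.0]] 47.0
25 [[-84.0, 30.0], [-71.0, 48.0]] 31.0
```

View pics/w5.png

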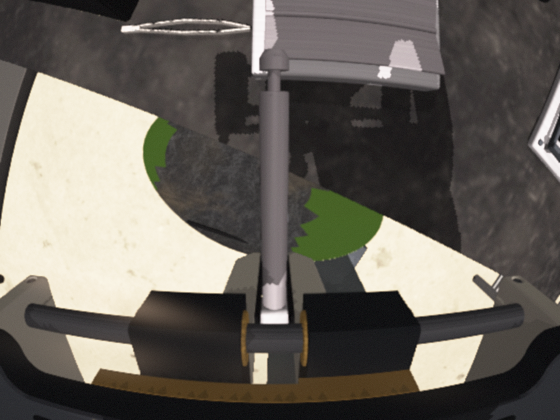

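```bash
python3 -m pendant '[{"translation":[0,14,20],"twist":[0,-0.03,0.008],"grip":-1},{"translation":[0,0,30],"twist":[0,0,0],"grip":-1},{"translation":[0,0,25],"twist":[0,0,0],"grip":-1},{"translation":[0,0,15],"twist":[0,0,0],"grip":-1},{"translation":[0,0,10],"twist":[0,0,0],"grip":-1},{"translation":[0,0,5],"twist":[0,0,0],"grip":-1},{"translation":[0,0,0],"twist":[0,0,0],"grip":-1},{"translation":[0,0,0],"twist":[0,0,0],"grip":-1},{"translation":[0,0,0],"twist":[0,0,0],"grip":-1},{"translation":[0,0,0],"twist":[0,0,0],"grip":-1}]'
python3 -c "
from h import *
s,Rm=st(); im,d,i=shot('wrist','w6.png');P=pts(d,i,True); held(P,s,Rm)
H=inhold(P)*1e3
for x in range(-130,-60,10):
  w=H[(abs(H[...,0]-x)<4)&(abs(H[...,1]-50)<10)&(H[...,2]>25)&(H[...,2]<60)]
  if len(w)>5: print(x,'y',np.round(np.percentile(w[:,1],[5,95]),1),'top',np.round(np.percentile(w[:,2],95),1))
"
```

```text
t: 20.7
tool_pos: [0.3561, 0.3307, 0.0347]
orientation: [3.048, 0.756, -0.028]
force: [-0.6, 1.4, -0.3]
opening: 0.0129
t 20.7 pos [356.1 330.7  34.7] F [-0.6  1.4 -0.3] op 12.9
[[0.884, 0.467, -0.017], [0.467, -0.884, -0.006], [-0.018, -0.003, -1.0]] q [0.64 0.01 1.96 0.01 1.18 1.72]
n 8454 tip x 129.9
40 y 0.3 top -17.7
55 y 0.3 top -18.6
70 y 0.5 top -19.4
85 y 0.3 top -20.7
100 y 0.2 top -20.3
TCP in holder [-174.7   50.6   34.7] yaw 0.15
tube in holder frame dir -0.45
-130 y [44.3 56.4] top 51.9
-120 y [44.4 56.4] top 52.3
-110 y [44.1 56.3] top 52.8
-100 y [44.2 56.2] top 53.2
-90 y [44.3 56.6] top 53.8
-80 y [44.8 56.1] top 53.5
-70 y [44.7 56.1] top 54.5
```

```bash
python3 -m pendant '[{"translation":[0,0,6],"twist":[0,0.012,0],"grip":-1},{"translation":[0,0,0],"twist":[0,0,0],"grip":-1},{"translation":[8,0,0],"twist":[0,0,0],"grip":-1},{"translation":[8,0,0],"twist":[0,0,0],"grip":-1},{"translation":[8,0,0],"twist":[0,0,0],"grip":-1},{"translation":[8,0,0],"twist":[0,0,0],"grip":-1},{"translation":[8,0,0],"twist":[0,0,0],"grip":-1},{"translation":[0,0,0],"twist":[0,0,0],"grip":-1},{"translation":[0,0,0],"twist":[0,0,0],"grip":-1},{"translation":[0,0,0],"twist":[0,0,0],"grip":-1}]'
python3 -c "
from h import *
s,Rm=st();print(inhold(s['tool_pos'])*1e3)"
```

```text
t: 21.75
tool_pos: [0.3949, 0.3512, 0.0279]
orientation: [-3.047, -0.755, 0.009]
force: [-0.8, 0.2, -1.9]
opening: 0.0131
t 21.75 pos [394.9 351.2  27.9] F [-0.8  0.2 -1.9] op 13.1
[[0.884, 0.467, -0.006], [0.467, -0.884, 0.0], [-0.005, -0.003, -1.0]] q [0.63 0.12 1.86 0.   1.16 1.71]
[-130.80205602   50.7191644    27.91762803]
```

```bash
python3 -m pendant '[{"translation":[6,0,0],"twist":[0,0,0],"grip":-1},{"translation":[6,0,0],"twist":[0,0,0],"grip":-1},{"translation":[6,0,0],"twist":[0,0,0],"grip":-1},{"translation":[6,0,0],"twist":[0,0,0],"grip":-1},{"translation":[6,0,0],"twist":[0,0,0],"grip":-1},{"translation":[6,0,0],"twist":[0,0,0],"grip":-1},{"translation":[6,0,0],"twist":[0,0,0],"grip":-1},{"translation":[6,0,0],"twist":[0,0,0],"grip":-1},{"translation":[6,0,0],"twist":[0,0,0],"grip":-1},{"translation":[0,0,0],"twist":[0,0,0],"grip":-1}]'
python3 -c "
from h import *
s,Rm=st();print(inhold(s['tool_pos'])*1e3); im,d,i=shot('wrist','w7.png')"
```

```text
t: 22.75
tool_pos: [0.4316, 0.3714, 0.027]
orientation: [3.041, 0.758, -0.055]
force: [3.1, 1.1, 5.2]
opening: 0.0128
t 22.75 pos [431.6 371.4  27. ] F [3.1 1.1 5.2] op 12.8
[[0.883, 0.469, -0.033], [0.469, -0.883, -0.015], [-0.036, -0.002, -0.999]] q [0.62 0.26 1.71 0.01 1.21 1.7 ]
[-88.96965556  51.56719505  27.01817226]
```

View pics/w7.png

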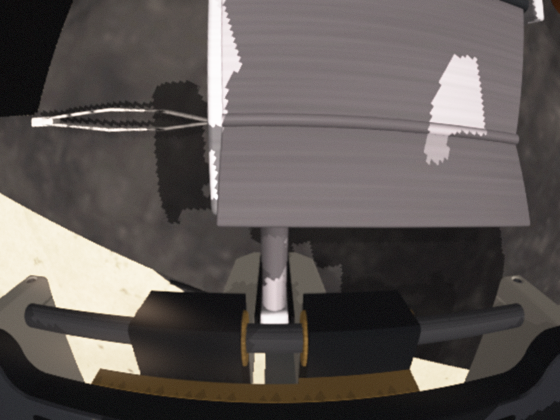

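```bash
python3 -m pendant '[{"translation":[4,0,0],"twist":[0,0.01,0],"grip":-1},{"translation":[4,0,0],"twist":[0,0.01,0],"grip":-1},{"translation":[4,0,0],"twist":[0,0.01,0],"grip":-1},{"translation":[4,0,0],"twist":[0,0.01,0],"grip":-1},{"translation":[0,0,0],"twist":[0,0,0],"grip":-1},{"translation":[0,0,0],"twist":[0,0,0],"grip":-1},{"translation":[0,0,0],"twist":[0,0,0],"grip":-1},{"translation":[0,0,0],"twist":[0,0,0],"grip":-1},{"translation":[0,0,0],"twist":[0,0,0],"grip":-1},{"translation":[0,0,0],"twist":[0,0,0],"grip":-1}]'
python3 -c "
from h import *
s,Rm=st();print(inhold(s['tool_pos'])*1e3,inhold(np.array(s['tool_pos'])+Rm[:,0]*.109)*1e3)"
```

```text
t: 23.8
tool_pos: [0.4446, 0.3787, 0.0287]
orientation: [-3.046, -0.76, -0.001]
force: [-0.5, 0.1, 0.4]
opening: 0.0132
t 23.8 pos [444.6 378.7  28.7] F [-0.5  0.1  0.4] op 13.2
[[0.883, 0.47, 0.0], [0.47, -0.883, 0.002], [0.001, -0.002, -1.0]] q [0.62 0.26 1.71 0.   1.18 1.7 ]
[-74.01658325  51.9732053   28.66575913] [34.98163289 52.58616066 28.78049123]
```

```bash
python3 -m pendant '[{"translation":[0,0,3],"twist":[0,0,0],"grip":-1},{"translation":[0,0,0],"twist":[0,0,0],"grip":-0.6},{"translation":[0,0,0],"twist":[0,0,0],"grip":-0.3},{"translation":[0,0,0],"twist":[0,0,0],"grip":0},{"translation":[0,0,0],"twist":[0,0,0],"grip":0},{"translation":[0,0,0],"twist":[0,0,0],"grip":0},{"translation":[0,0,-20],"twist":[0,0,0],"grip":0},{"translation":[0,0,-30],"twist":[0,0,0],"grip":0},{"translation":[0,0,-40],"twist":[0,0,0],"grip":0.3},{"translation":[-10,0,-40],"twist":[0,0,0],"grip":0.5}]'
python3 -c "
from h import *
s,Rm=st();im,P=weight('wrist','w8.png');H=inhold(P)*1e3
for x in list(range(-120,-50,8))+[-8]:
  w=H[(abs(H[...,0]-x)<3)&(abs(H[...,1]-50)<15)&(H[...,2]>20)&(H[...,2]<75)]
  if len(w)>5: print(x,'y',np.round(np.percentile(w[:,1],[5,95]),1),'z',np.round(np.percentile(w[:,2],[5,95]),1))
weight('top')
"
```

```text
t: 24.8
tool_pos: [0.4325, 0.3711, 0.153]
orientation: [3.045, 0.759, -0.018]
force: [1.2, 0.0, 0.2]
opening: 0.058
t 24.8 pos [432.5 371.1 153. ] F [1.2 0.  0.2] op 58.0
[[0.883, 0.469, -0.01], [0.469, -0.883, -0.006], [-0.012, 0.0, -1.0]] q [0.62 0.1  1.64 0.   1.41 1.7 ]
wrist px [160. 333.] 491 lo [437.5 406.9 246.1] hi [449.3 413.6 259.8] mid [443.4 410.3 252.9]
wrist px [392. 338.] 180 lo [467.3 355.1 254.4] hi [477.4 360.9 260.2] mid [472.3 358.  257.3]
wrist px [234. 385.] 163 lo [445.2 384.1 263.9] hi [451.2 394.7 266.8] mid [448.2 389.4 265.4]
-112 y [48.6 58.7] z [44.5 45.6]
-104 y [43.9 59.1] z [45.6 48.5]
-96 y [44.  59.4] z [37.7 47.8]
-88 y [45.8 58.3] z [40.8 45.7]
-80 y [45.1 58.1] z [39.4 45.8]
-72 y [45.1 58. ] z [39.2 45.7]
-64 y [45.4 58.2] z [39.9 45.7]
-56 y [36.9 63.1] z [29.3 45.8]
-8 y [36.7 63.7] z [49.2 52. ]
top px [365.   2.] 152 lo [945.   -6.7 309. ] hi [965.7  48.6 349.1] mid [955.4  21.  329.1]
top px [319. 173.] 211 lo [688.1  50.1  24.7] hi [727.8  85.8  75.4] mid [707.9  68.   50.1]
```

View pics/w8.png

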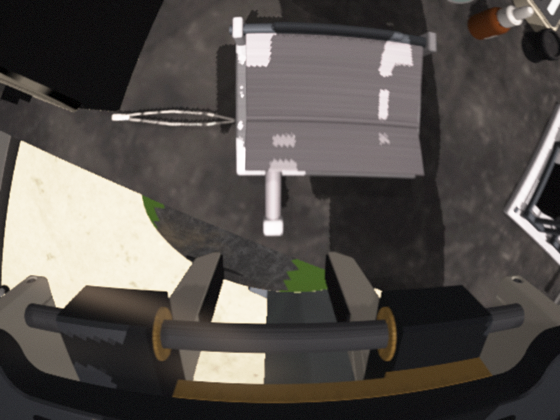

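```bash
python3 -m pendant '[{"translation":[0,0,0],"twist":[0,0,-0.136],"grip":0.5},{"translation":[0,0,0],"twist":[0,0,-0.136],"grip":0.5},{"translation":[0,0,0],"twist":[0,0,-0.136],"grip":0.5},{"translation":[0,0,0],"twist":[0,0,-0.136],"grip":0.5},{"translation":[0,0,0],"twist":[0,0,-0.136],"grip":0.5},{"translation":[0,0,0],"twist":[0,0,-0.136],"grip":0.5},{"translation":[0,0,0],"twist":[0,0,-0.136],"grip":0.5},{"translation":[0,0,0],"twist":[0,0,-0.136],"grip":0.5},{"translation":[-30,0,0],"twist":[0,0,0],"grip":0.5},{"translation":[-30,0,0],"twist":[0,0,0],"grip":0.5}]'
python3 -m pendant '[{"translation":[-33,34,0],"twist":[0,0,0],"grip":0.5},{"translation":[-33,34,0],"twist":[0,0,0],"grip":0.5},{"translation":[-33,34,0],"twist":[0,0,0],"grip":0.5},{"translation":[-33,34,0],"twist":[0,0,0],"grip":0.5},{"translation":[-33,34,0],"twist":[0,0,0],"grip":0.5},{"translation":[-33,34,0],"twist":[0,0,0],"grip":0.5},{"translation":[-33,34,0],"twist":[0,0,0],"grip":0.5},{"translation":[-10,20,0],"twist":[0,0,0],"grip":0.5},{"translation":[0,0,0],"twist":[0,0,0],"grip":0.5},{"translation":[0,0,0],"twist":[0,0,0],"grip":0.5}]'
python3 -c "
from h import *
s,Rm=st();im,P=weight('wrist','w9.png')
T=np.load('topP.npy'); m=(T[...,0]>.75)&(T[...,0]<.86)&(T[...,1]>-.15)&(T[...,1]<.15)&(T[...,2]>.1); print('tall',m.sum(), np.round(np.nanmin(T[m],0)*1e3) if m.sum() else '')
"
```

```text
t: 25.9
tool_pos: [0.437, 0.3144, 0.1543]
orientation: [-2.156, -2.282, 0.002]
force: [-0.7, 0.5, 0.5]
opening: 0.0695
t: 26.9
tool_pos: [0.7141, 0.0744, 0.1414]
orientation: [-2.153, -2.277, 0.014]
force: [-0.2, 0.2, -0.5]
opening: 0.0701
t 26.9 pos [714.1  74.4 141.4] F [-0.2  0.2 -0.5] op 70.1
[[-0.056, 0.998, -0.012], [0.998, 0.056, -0.001], [-0.0, -0.012, -1.0]] q [ 0.03  0.5   1.18 -0.    1.47 -0.02]
wrist px [267. 221.] 1690 lo [690.6  52.6  29.7] hi [724.1  86.3  74.8] mid [707.3  69.5  52.3]
wrist px [193. 219.] 294 lo [645.3  69.1  73. ] hi [655.2  84.   81. ] mid [650.3  76.6  77. ]
wrist px [135. 337.] 214 lo [676.5  94.  243.4] hi [678.2 105.4 249.2] mid [677.3  99.7 246.3]
wrist px [413. 345.] 93 lo [748.5  98.6 246.1] hi [750.  107.5 248.5] mid [749.2 103.1 247.3]
wrist px [199. 365.] 99 lo [642.6 -79.3  73.5] hi [651.8 -66.4  80.8] mid [647.2 -72.8  77.2]
tall 0
```

View pics/w9.png

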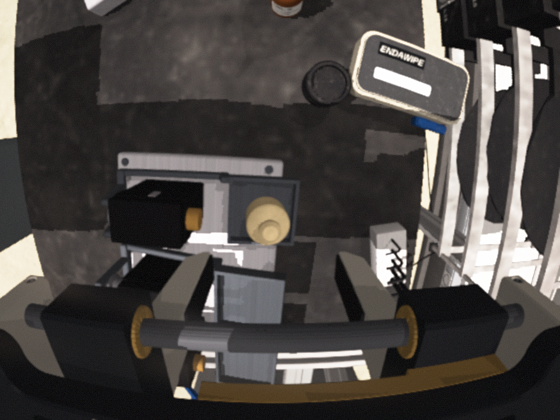

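```bash
python3 -m pendant '[{"translation":[-4.6,-7.0,10],"twist":[-0.012,0,0],"grip":0.5},{"translation":[0,0,25],"twist":[0,0,0],"grip":0.5},{"translation":[0,0,20],"twist":[0,0,0],"grip":0.5},{"translation":[0,0,15],"twist":[0,0,0],"grip":0.5},{"translation":[0,0,10],"twist":[0,0,0],"grip":0.5},{"translation":[0,0,5],"twist":[0,0,0],"grip":0.5},{"translation":[0,0,0],"twist":[0,0,0],"grip":0.5},{"translation":[0,0,0],"twist":[0,0,0],"grip":0.5},{"translation":[0,0,0],"twist":[0,0,0],"grip":0.5},{"translation":[0,0,0],"twist":[0,0,0],"grip":0.5}]' 30
python3 -c "
from h import *
s,Rm=st();im,P=weight('wrist')"
```

```text
t: 27.95
tool_pos: [0.7037, 0.0777, 0.0581]
orientation: [2.145, 2.291, 0.007]
force: [0.0, 0.3, 0.0]
opening: 0.0696
t 27.95 pos [703.7  77.7  58.1] F [0.  0.3 0. ] op 69.6
[[-0.066, 0.998, 0.005], [0.998, 0.066, 0.001], [0.001, 0.005, -1.0]] q [ 0.04  0.53  1.3   0.    1.31 -0.03]
wrist px [271. 249.] 921 lo [688.6  61.   31.2] hi [719.   86.6  56.8] mid [703.8  73.8  44. ]
wrist px [171. 267.] 365 lo [644.6  73.5  68.2] hi [654.5  84.3  83.1] mid [649.6  78.9  75.6]
wrist px [300. 288.] 138 lo [711.9  15.6   0.8] hi [728.4  73.6  73.7] mid [720.1  44.6  37.3]
wrist px [276. 282.] 395 lo [696.7  55.7  57. ] hi [715.2  77.2  74.6] mid [705.9  66.4  65.8]
wrist px [140. 332.] 658 lo [664.1  94.9 151.3] hi [666.2 108.9 165.5] mid [665.2 101.9 158.4]
wrist px [409. 332.] 633 lo [735.7  99.7 152.1] hi [737.5 113.6 165.6] mid [736.6 106.7 158.9]
wrist px [185. 374.] 215 lo [646.1  -6.5  68.6] hi [653.5   9.7  81. ] mid [649.8   1.6  74.8]
```

```bash
python3 -m pendant '[{"translation":[-8,2,4],"twist":[0,0,0],"grip":0.5},{"translation":[0,0,4],"twist":[0,0,0],"grip":0.5},{"translation":[0,0,0],"twist":[0,0,0],"grip":0.2},{"translation":[0,0,0],"twist":[0,0,0],"grip":-1},{"translation":[0,0,0],"twist":[0,0,0],"grip":-1},{"translation":[0,0,0],"twist":[0,0,0],"grip":-1},{"translation":[0,0,0],"twist":[0,0,0],"grip":-1},{"translation":[0,0,0],"twist":[0,0,0],"grip":-1},{"translation":[0,0,0],"twist":[0,0,0],"grip":-1},{"translation":[0,0,0],"twist":[0,0,0],"grip":-1}]' 30
python3 -c "
from h import *
s,Rm=st();im,P=weight('wrist','w10.png')"
```

```text
t: 29.0
tool_pos: [0.7075, 0.0686, 0.0504]
orientation: [2.145, 2.289, 0.008]
force: [0.1, -0.2, -0.0]
opening: 0.0333
t 29.0 pos [707.5  68.6  50.4] F [ 0.1 -0.2 -0. ] op 33.3
[[-0.065, 0.998, 0.007], [0.998, 0.065, 0.001], [0.0, 0.007, -1.0]] q [ 0.02  0.54  1.3   0.    1.29 -0.04]
wrist px [268. 254.] 1535 lo [689.1  54.5  31.2] hi [723.5  86.5  73.9] mid [706.3  70.5  52.6]
wrist px [163. 262.] 841 lo [644.8  68.9  67.1] hi [655.   84.2  80.8] mid [649.9  76.6  73.9]
wrist px [204. 337.] 485 lo [685.9  85.9 143.6] hi [687.7 101.  157.9] mid [686.8  93.5 150.7]
wrist px [344. 337.] 472 lo [721.4  89.5 143.9] hi [723.1 103.5 158. ] mid [722.3  96.5 151. ]
```

View pics/w10.png

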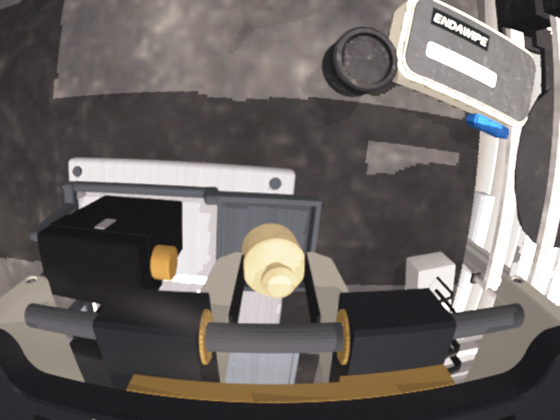

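```bash
python3 -m pendant '[{"translation":[0,0,-20],"twist":[0,0,0],"grip":-1},{"translation":[0,0,-25],"twist":[0,0,0],"grip":-1},{"translation":[0,0,-25],"twist":[0,0,0],"grip":-1},{"translation":[0,0,-20],"twist":[0,0,0],"grip":-1},{"translation":[-28,-5,0],"twist":[0,0,0],"grip":-1},{"translation":[-28,-5,0],"twist":[0,0,0],"grip":-1},{"translation":[-28,-5,0],"twist":[0,0,0],"grip":-1},{"translation":[-28,-5,0],"twist":[0,0,0],"grip":-1},{"translation":[-28,-5,0],"twist":[0,0,0],"grip":-1},{"translation":[0,0,0],"twist":[0,0,0],"grip":-1}]'
python3 -c "
from h import *
s,Rm=st();im,P=weight('wrist','w11.png');m=(P[...,2]>.055)&(P[...,2]<.08)&(P[...,0]>.655)&(P[...,0]<.73)
for a,b in((-.12,-.038),(-.038,.037),(.037,.12)):
  Q=P[m&(P[...,1]>a)&(P[...,1]<b)]*1e3
  if len(Q)>20:print(np.percentile(Q,[1,99],axis=0).round(1).tolist())"
```

```text
t: 30.05
tool_pos: [0.6854, -0.0751, 0.1362]
orientation: [-2.139, -2.293, 0.005]
force: [-0.1, 1.0, -3.5]
opening: 0.0334
t 30.05 pos [685.4 -75.1 136.2] F [-0.1  1.  -3.5] op 33.4
[[-0.069, 0.998, -0.006], [0.998, 0.069, 0.002], [0.002, -0.006, -1.0]] q [-0.18  0.42  1.29  0.    1.43 -0.25]
wrist px [239.  22.] 323 lo [645.3  67.   72.3] hi [654.6  82.2  81.3] mid [650.   74.6  76.8]
wrist px [230. 123.] 350 lo [643.6  -7.2  71.9] hi [653.5   8.3  81.2] mid [6.485e+02 6.000e-01 7.650e+01]
wrist px [224. 223.] 288 lo [642.4 -80.6  72.7] hi [652.1 -66.   81.1] mid [647.2 -73.3  76.9]
wrist px [273. 261.] 3667 lo [668.4 -87.  119.2] hi [700.3 -57.3 160.7] mid [684.4 -72.1 140. ]
wrist px [203. 337.] 267 lo [665.2 -54.1 230.7] hi [666.5 -43.3 243.8] mid [665.9 -48.7 237.2]
wrist px [346. 351.] 82 lo [700.9 -52.3 241.3] hi [702.2 -43.2 243.7] mid [701.6 -47.7 242.5]
[[659.9, -94.6, 57.7], [721.5, -45.0, 76.5]]
[[663.6, -29.8, 57.7], [722.7, 28.9, 76.4]]
[[665.6, 44.1, 57.5], [724.3, 100.2, 76.5]]
```

```bash
python3 -m pendant '[{"translation":[0,6,10],"twist":[-0.005,0,0],"grip":-1},{"translation":[0,0,15],"twist":[0,0,0],"grip":-1},{"translation":[0,0,15],"twist":[0,0,0],"grip":-1},{"translation":[0,0,10],"twist":[0,0,0],"grip":-1},{"translation":[0,0,0],"twist":[0,0,0],"grip":-1},{"translation":[0,0,0],"twist":[0,0,0],"grip":-1},{"translation":[0,0,0],"twist":[0,0,0],"grip":-1},{"translation":[0,0,0],"twist":[0,0,0],"grip":-1},{"translation":[0,0,0],"twist":[0,0,0],"grip":-1},{"translation":[0,0,0],"twist":[0,0,0],"grip":-1}]'
python3 -c "
from h import *
s,Rm=st();im,P=weight('wrist')"
```

```text
t: 31.1
tool_pos: [0.6912, -0.0677, 0.0797]
orientation: [-2.133, -2.297, -0.002]
force: [-0.4, -0.0, -3.4]
opening: 0.0335
t 31.1 pos [691.2 -67.7  79.7] F [-0.4 -0.  -3.4] op 33.5
[[-0.074, 0.997, -0.004], [0.997, 0.074, 0.005], [0.006, -0.004, -1.0]] q [-0.17  0.48  1.33  0.    1.34 -0.25]
wrist px [217.  10.] 399 lo [645.2  66.6  71.8] hi [654.8  75.8  81.1] mid [650.   71.2  76.4]
wrist px [205. 138.] 658 lo [643.8  -7.4  69.2] hi [653.3   8.5  81. ] mid [6.485e+02 5.000e-01 7.510e+01]
wrist px [273. 261.] 3693 lo [674.  -79.6  62. ] hi [706.1 -49.9 104.2] mid [690.1 -64.7  83.1]
wrist px [200. 264.] 480 lo [642.3 -80.7  71.4] hi [652.1 -65.8  81.1] mid [647.2 -73.3  76.2]
wrist px [203. 336.] 298 lo [670.5 -47.1 173.5] hi [672.  -36.1 187.5] mid [671.3 -41.6 180.5]
wrist px [346. 350.] 100 lo [706.2 -45.4 183.9] hi [707.6 -35.3 187.3] mid [706.9 -40.3 185.6]
```

```bash
python3 -m pendant '[{"translation":[-8,0,0],"twist":[0,0,0],"grip":-1},{"translation":[0,0,8],"twist":[0,0,0],"grip":-1},{"translation":[-1,0,8],"twist":[0,0,0],"grip":-1},{"translation":[-1,0,7],"twist":[0,0,0],"grip":-1},{"translation":[0,0,5],"twist":[0,0,0],"grip":-1},{"translation":[0,0,0],"twist":[0,0,0],"grip":-1},{"translation":[0,0,0],"twist":[0,0,0],"grip":-1},{"translation":[0,0,0],"twist":[0,0,0],"grip":-1},{"translation":[0,0,0],"twist":[0,0,0],"grip":-1},{"translation":[0,0,0],"twist":[0,0,0],"grip":-1}]'
python3 -c "
from h import *
s,Rm=st();im,P=weight('wrist')"
```

```text
t: 32.15
tool_pos: [0.6937, -0.0788, 0.0517]
orientation: [-2.136, -2.3, -0.006]
force: [0.3, -0.1, -0.7]
opening: 0.0332
t 32.15 pos [693.7 -78.8  51.7] F [ 0.3 -0.1 -0.7] op 33.2
[[-0.074, 0.997, 0.0], [0.997, 0.074, 0.005], [0.005, 0.0, -1.0]] q [-0.19  0.51  1.34  0.    1.29 -0.26]
wrist px [188. 117.] 1027 lo [643.6  -7.9  67. ] hi [653.5   8.6  81. ] mid [6.486e+02 3.000e-01 7.400e+01]
wrist px [272. 260.] 3669 lo [676.3 -90.8  34.3] hi [708.6 -61.   76.3] mid [692.4 -75.9  55.3]
wrist px [184. 266.] 761 lo [642.1 -80.9  68.5] hi [652.  -65.7  80.8] mid [647.  -73.3  74.7]
wrist px [204. 337.] 449 lo [672.5 -61.4 145.1] hi [674.3 -46.9 159.3] mid [673.4 -54.1 152.2]
wrist px [344. 336.] 345 lo [707.9 -57.8 145.1] hi [709.7 -44.3 159.1] mid [708.8 -51.  152.1]
```

```bash
python3 -m pendant '[{"translation":[0,0,2],"twist":[0,0,0],"grip":-0.15},{"translation":[0,0,0],"twist":[0,0,0],"grip":-0.1},{"translation":[0,0,0],"twist":[0,0,0],"grip":0},{"translation":[0,0,0],"twist":[0,0,0],"grip":0.2},{"translation":[0,0,0],"twist":[0,0,0],"grip":0.2},{"translation":[0,0,-10],"twist":[0,0,0],"grip":0.2},{"translation":[0,0,-20],"twist":[0,0,0],"grip":0.2},{"translation":[0,0,-40],"twist":[0,0,0],"grip":0.2},{"translation":[0,0,-40],"twist":[0,0,0],"grip":0.2},{"translation":[0,0,0],"twist":[0,0,0],"grip":0.3}]'
python3 -m pendant '[{"translation":[5,-45,0],"twist":[0,0,0],"grip":0.3},{"translation":[5,-45,0],"twist":[0,0,0],"grip":0.3},{"translation":[5,-45,0],"twist":[0,0,0],"grip":0.3},{"translation":[5,-45,0],"twist":[0,0,0],"grip":0.3},{"translation":[0,0,0],"twist":[0,0,0.138],"grip":0.3},{"translation":[0,0,0],"twist":[0,0,0.138],"grip":0.3},{"translation":[0,0,0],"twist":[0,0,0.138],"grip":0.3},{"translation":[0,0,0],"twist":[0,0,0.138],"grip":0.3},{"translation":[0,0,0],"twist":[0,0,0.138],"grip":0.3},{"translation":[0,0,0],"twist":[0,0,0.138],"grip":0.3}]'
python3 -m pendant '[{"translation":[0,0,0],"twist":[0,0,0.138],"grip":0.3},{"translation":[0,0,0],"twist":[0,0,0.138],"grip":0.3},{"translation":[0,0,0],"twist":[0,0,0.138],"grip":0.3},{"translation":[0,0,0],"twist":[0,0,0.138],"grip":0.3},{"translation":[0,0,0],"twist":[0,0,0.138],"grip":0.3},{"translation":[0,0,0],"twist":[0,0,0.138],"grip":0.3},{"translation":[0,0,0],"twist":[0,0,0],"grip":0.3},{"translation":[0,0,0],"twist":[0,0,0],"grip":0.3},{"translation":[0,0,0],"twist":[0,0,0],"grip":0.3},{"translation":[0,0,0],"twist":[0,0,0],"grip":0.3}]'
python3 -c "
from h import *
s,Rm=st();im,P=weight('wrist','w12.png'); tubes(P); weight('top')"
```

```text
t: 33.2
tool_pos: [0.6925, -0.0792, 0.1642]
orientation: [-2.134, -2.298, -0.003]
force: [0.0, -0.5, 0.5]
opening: 0.0593
t: 34.2
tool_pos: [0.5013, -0.0713, 0.1614]
orientation: [-2.894, -1.202, 0.006]
force: [0.3, -0.8, -0.4]
opening: 0.0602
t: 35.2
tool_pos: [0.5016, -0.0714, 0.1646]
orientation: [-3.135, 0.109, 0.004]
force: [0.2, 0.2, -0.3]
opening: 0.0605
t 35.2 pos [501.6 -71.4 164.6] F [ 0.2  0.2 -0.3] op 60.5
[[0.998, -0.069, -0.002], [-0.069, -0.998, 0.005], [-0.003, -0.005, -1.0]] q [-0.25 -0.09  1.81  0.    1.42  1.39]
wrist px [267.   7.] 594 lo [675.1 -94.9  37.2] hi [687.2 -62.9  60.7] mid [681.2 -78.9  49. ]
wrist px [265.  36.] 154 lo [644.5 -82.3  75.4] hi [651.  -67.4  81.1] mid [647.7 -74.8  78.2]
wrist px [172.  46.] 148 lo [646.4  -8.1  14.4] hi [671.2  19.2  81.4] mid [658.8   5.6  47.9]
wrist px [93. 62.] 129 lo [648.   66.3  69.9] hi [654.3  82.8  81.4] mid [651.2  74.5  75.6]
wrist px [151. 336.] 222 lo [527.3 -44.6 264.9] hi [537.7 -42.8 272.2] mid [532.5 -43.7 268.6]
wrist px [397. 337.] 203 lo [ 521.9 -106.7  265. ] hi [ 533.6 -105.1  271.8] mid [ 527.8 -105.9  268.4]
wrist px [439. 369.] 86 lo [ 519.5 -121.6  274. ] hi [ 521.3 -114.2  278. ] mid [ 520.4 -117.9  276. ]
wrist px [404. 375.] 213 lo [ 520.1 -114.3  273.9] hi [522.4 -99.7 278.2] mid [ 521.2 -107.   276.1]
wrist px [323. 390.] 1048 lo [521.3 -93.5 275.9] hi [523.9 -75.4 281.9] mid [522.6 -84.5 278.9]
wrist px [214. 388.] 46 lo [523.2 -61.5 277. ] hi [525.2 -58.6 279.5] mid [524.2 -60.  278.2]
wrist px [207. 396.] 93 lo [523.3 -61.4 279.3] hi [525.4 -56.2 282.8] mid [524.3 -58.8 281.1]
tube 0 1098 [(495, np.float64(-71.4)), (510, np.float64(-71.5)), (525, np.float64(-71.9)), (540, np.float64(-72.2))] z 73.9
top px [365.   2.] 152 lo [945.2  -6.5 309.3] hi [965.6  48.6 349.3] mid [955.4  21.  329.3]
top px [385. 180.] 251 lo [674.6 -94.3  27.6] hi [712.6 -61.3  76.2] mid [693.6 -77.8  51.9]
```

View pics/w12.png

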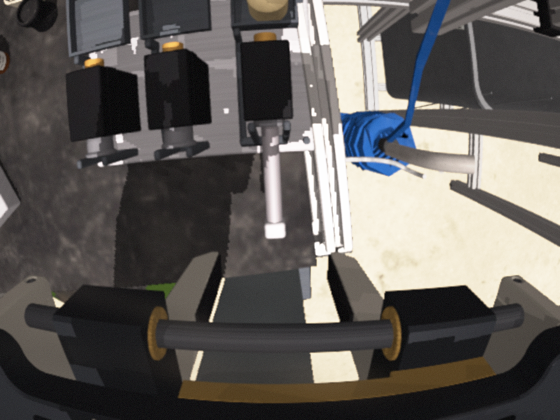

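```bash
python3 -m pendant '[{"translation":[10,0,30],"twist":[0,0,-0.052],"grip":0.3},{"translation":[0,0,30],"twist":[0,0,0],"grip":0.3},{"translation":[0,0,25],"twist":[0,0,0],"grip":0.3},{"translation":[0,0,15],"twist":[0,0,0],"grip":0.3},{"translation":[0,0,8],"twist":[0,0,0],"grip":0.3},{"translation":[0,0,0],"twist":[0,0,0],"grip":0.3},{"translation":[0,0,0],"twist":[0,0,0],"grip":-1},{"translation":[0,0,0],"twist":[0,0,0],"grip":-1},{"translation":[0,0,0],"twist":[0,0,0],"grip":-1},{"translation":[0,0,0],"twist":[0,0,0],"grip":-1}]' 40
python3 -m pendant '[{"translation":[0,0,0],"twist":[0,0,0],"grip":-1},{"translation":[0,0,0],"twist":[0,0,0],"grip":-1},{"translation":[0,0,0],"twist":[0,0,0],"grip":-1},{"translation":[0,0,0],"twist":[0,0,0],"grip":-1},{"translation":[0,0,0],"twist":[0,0,0],"grip":-1},{"translation":[0,0,0],"twist":[0,0,0],"grip":-1},{"translation":[0,0,0],"twist":[0,0,0],"grip":-1},{"translation":[0,0,0],"twist":[0,0,0],"grip":-1},{"translation":[0,0,0],"twist":[0,0,0],"grip":-1},{"translation":[0,0,0],"twist":[0,0,0],"grip":-1}]'
python3 -c "
from h import *
s,Rm=st()"
```

```text
t: 36.3
tool_pos: [0.5157, -0.0726, 0.0579]
orientation: [-3.139, 0.017, -0.01]
force: [-0.0, -0.5, 0.1]
opening: 0.0329
t: 37.3
tool_pos: [0.5166, -0.0728, 0.0591]
orientation: [-3.139, 0.016, -0.013]
force: [-0.3, 0.5, 1.0]
opening: 0.013
t 37.3 pos [516.6 -72.8  59.1] F [-0.3  0.5  1. ] op 13.0
[[1.0, -0.01, 0.008], [-0.011, -1.0, 0.002], [0.008, -0.002, -1.0]] q [-0.24  0.05  1.88  0.    1.21  1.34]
```

```bash
python3 -m pendant '[{"translation":[-5,0,0],"twist":[0,0,0],"grip":-1},{"translation":[-8,0,0],"twist":[0,0,0],"grip":-1},{"translation":[-10,0,0],"twist":[0,0,0],"grip":-1},{"translation":[-10,0,0],"twist":[0,0,0],"grip":-1},{"translation":[-10,0,0],"twist":[0,0,0],"grip":-1},{"translation":[-10,0,0],"twist":[0,0,0],"grip":-1},{"translation":[-10,0,0],"twist":[0,0,0],"grip":-1},{"translation":[-10,0,0],"twist":[0,0,0],"grip":-1},{"translation":[-10,0,0],"twist":[0,0,0],"grip":-1},{"translation":[-10,0,0],"twist":[0,0,0],"grip":-1}]'
python3 -c "
from h import *
s,Rm=st();im,d,i=shot('wrist');held(pts(d,i,True),s,Rm)"
```

```text
t: 38.3
tool_pos: [0.4133, -0.0712, 0.0568]
orientation: [-3.139, 0.017, -0.009]
force: [-0.2, 0.0, -0.2]
opening: 0.0131
t 38.3 pos [413.3 -71.2  56.8] F [-0.2  0.  -0.2] op 13.1
[[1.0, -0.011, 0.006], [-0.011, -1.0, 0.003], [0.006, -0.003, -1.0]] q [-0.3  -0.24  2.15  0.    1.23  1.28]
n 4600 tip x 114.2
40 y 0.2 top -15.9
55 y 0.4 top -16.7
70 y 0.4 top -17.7
85 y 0.2 top -18.6
100 y 0.2 top -15.7
TCP in holder [-310.8 -331.8   56.8] yaw -28.3
tube in holder frame dir -25.94
```

```bash
python3 -m pendant '[{"translation":[0,0,-25],"twist":[0,-0.006,0],"grip":-1},{"translation":[0,0,-30],"twist":[0,0,0],"grip":-1},{"translation":[-2,-38.5,-20],"twist":[0,0,0],"grip":-1},{"translation":[-2,-38.5,0],"twist":[0,0,0],"grip":-1},{"translation":[-2,-38.5,0],"twist":[0,0,0],"grip":-1},{"translation":[-2,-38.5,0],"twist":[0,0,0],"grip":-1},{"translation":[-2,-38.5,0],"twist":[0,0,0],"grip":-1},{"translation":[-2,-38.5,0],"twist":[0,0,0],"grip":-1},{"translation":[-2,-38.5,0],"twist":[0,0,0],"grip":-1},{"translation":[-2,-38.5,0],"twist":[0,0,0],"grip":-1}]'
python3 -m pendant '[{"translation":[0,0,0],"twist":[0,0,-0.1],"grip":-1},{"translation":[0,0,0],"twist":[0,0,-0.1],"grip":-1},{"translation":[0,0,0],"twist":[0,0,-0.1],"grip":-1},{"translation":[0,0,0],"twist":[0,0,-0.1],"grip":-1},{"translation":[0,0,0],"twist":[0,0,-0.08],"grip":-1},{"translation":[0,0,0],"twist":[0,0,0],"grip":-1},{"translation":[0,0,0],"twist":[0,0,0],"grip":-1},{"translation":[0,0,0],"twist":[0,0,0],"grip":-1},{"translation":[0,0,0],"twist":[0,0,0],"grip":-1},{"translation":[0,0,0],"twist":[0,0,0],"grip":-1}]'
python3 -c "
from h import *
s,Rm=st();im,d,i=shot('wrist');held(pts(d,i,True),s,Rm)"
```

```text
t: 39.35
tool_pos: [0.3966, 0.2436, 0.1362]
orientation: [-3.137, 0.036, -0.006]
force: [-0.2, -0.3, -0.1]
opening: 0.0128
t: 40.35
tool_pos: [0.3926, 0.2482, 0.1353]
orientation: [-3.048, -0.74, -0.008]
force: [-0.0, 0.1, -0.4]
opening: 0.013
t 40.35 pos [392.6 248.2 135.3] F [-0.   0.1 -0.4] op 13.0
[[0.889, 0.458, 0.004], [0.458, -0.889, 0.006], [0.006, -0.004, -1.0]] q [ 0.45 -0.2   1.96  0.    1.37  1.54]
n 4575 tip x 113.8
40 y 0.1 top -15.8
55 y 0.2 top -16.6
70 y 0.1 top -17.7
85 y -0.1 top -18.5
100 y -0.1 top -16.0
TCP in holder [-180.7  -39.4  135.3] yaw -0.42
tube in holder frame dir -0.73
```

```bash
python3 -m pendant '[{"translation":[0,9,20],"twist":[0,-0.006,-0.009],"grip":-1},{"translation":[0,0,30],"twist":[0,0,0],"grip":-1},{"translation":[0,0,25],"twist":[0,0,0],"grip":-1},{"translation":[0,0,17],"twist":[0,0,0],"grip":-1},{"translation":[0,0,10],"twist":[0,0,0],"grip":-1},{"translation":[0,0,5],"twist":[0,0,0],"grip":-1},{"translation":[0,0,0],"twist":[0,0,0],"grip":-1},{"translation":[0,0,0],"twist":[0,0,0],"grip":-1},{"translation":[0,0,0],"twist":[0,0,0],"grip":-1},{"translation":[0,0,0],"twist":[0,0,0],"grip":-1}]'
python3 -c "
from h import *
s,Rm=st();im,d,i=shot('wrist');held(pts(d,i,True),s,Rm)"
```

```text
t: 41.4
tool_pos: [0.4008, 0.2421, 0.0291]
orientation: [-3.046, -0.75, -0.011]
force: [1.1, 0.5, -0.7]
opening: 0.013
t 41.4 pos [400.8 242.1  29.1] F [ 1.1  0.5 -0.7] op 13.0
[[0.885, 0.465, 0.006], [0.465, -0.886, 0.007], [0.008, -0.003, -1.0]] q [ 0.43 -0.05  2.04  0.    1.15  1.52]
n 7179 tip x 129.8
40 y 0.0 top -15.9
55 y 0.3 top -16.7
70 y 0.1 top -17.6
85 y 0.0 top -18.4
100 y -0.2 top -16.3
TCP in holder [-176.3  -48.6   29.1] yaw -0.02
tube in holder frame dir -0.36
```

Aligned and at the right height. Inserting now, about 100 mm.

```bash
python3 -m pendant '[{"translation":[8,0,0],"twist":[0,-0.006,0],"grip":-1},{"translation":[8,0,0],"twist":[0,0,0],"grip":-1},{"translation":[8,0,0],"twist":[0,0,0],"grip":-1},{"translation":[8,0,0],"twist":[0,0,0],"grip":-1},{"translation":[8,0,0],"twist":[0,0,0],"grip":-1},{"translation":[0,0,0],"twist":[0,0,0],"grip":-1},{"translation":[6,0,0],"twist":[0,0,0],"grip":-1},{"translation":[6,0,0],"twist":[0,0,0],"grip":-1},{"translation":[6,0,0],"twist":[0,0,0],"grip":-1},{"translation":[6,0,0],"twist":[0,0,0],"grip":-1}]'
python3 -c "
from h import *
s,Rm=st();print(inhold(s['tool_pos'])*1e3)"
python3 -m pendant '[{"translation":[6,0,0],"twist":[0,0,0],"grip":-1},{"translation":[6,0,0],"twist":[0,0,0],"grip":-1},{"translation":[6,0,0],"twist":[0,0,0],"grip":-1},{"translation":[4,0,0],"twist":[0,0,0],"grip":-1},{"translation":[4,0,0],"twist":[0,0.005,0],"grip":-1},{"translation":[4,0,0],"twist":[0,0.005,0],"grip":-1},{"translation":[0,0,0],"twist":[0,0,0],"grip":-1},{"translation":[0,0,0],"twist":[0,0,0],"grip":-1},{"translation":[0,0,0],"twist":[0,0,0],"grip":-1},{"translation":[0,0,0],"twist":[0,0,0],"grip":-1}]'
python3 -c "
from h import *
s,Rm=st();print(inhold(s['tool_pos'])*1e3,inhold(np.array(s['tool_pos'])+Rm[:,0]*.1105)*1e3)
im,P=weight('top')"
```

```text
t: 42.45
tool_pos: [0.4593, 0.273, 0.0282]
orientation: [-3.049, -0.752, 0.01]
force: [-5.1, -2.8, 4.9]
opening: 0.0126
t 42.45 pos [459.3 273.   28.2] F [-5.1 -2.8  4.9] op 12.6
[[0.885, 0.465, -0.006], [0.465, -0.885, 0.0], [-0.006, -0.003, -1.0]] q [0.44 0.14 1.84 0.   1.16 1.52]
[-110.15808258  -48.48914429   28.19549491]
t: 43.45
tool_pos: [0.4771, 0.2831, 0.0292]
orientation: [3.047, 0.753, -0.04]
force: [-2.6, -2.8, 2.8]
opening: 0.0131
t 43.45 pos [477.1 283.1  29.2] F [-2.6 -2.8  2.8] op 13.1
[[0.884, 0.466, -0.024], [0.466, -0.885, -0.009], [-0.025, -0.003, -1.0]] q [0.44 0.21 1.76 0.   1.2  1.53]
[-89.73884255 -47.80935099  29.23716325] [ 20.72587269 -47.66340003  26.44872547]
top px [365.   2.] 150 lo [945.3  -7.4 308.2] hi [965.1  48.4 349.1] mid [955.2  20.5 328.6]
top px [385. 179.] 234 lo [674.1 -98.8  27. ] hi [713.  -61.7  77.7] mid [693.5 -80.3  52.3]
```

```bash
python3 -m pendant '[{"translation":[5,0,0],"twist":[0,0.008,0],"grip":-1},{"translation":[5,0,0],"twist":[0,0.008,0],"grip":-1},{"translation":[4,0,0],"twist":[0,0.008,0],"grip":-1},{"translation":[4,0,0],"twist":[0,0,0],"grip":-1},{"translation":[0,0,0],"twist":[0,0,0],"grip":-1},{"translation":[0,0,0],"twist":[0,0,0],"grip":-1},{"translation":[0,0,0],"twist":[0,0,0],"grip":-1},{"translation":[0,0,0],"twist":[0,0,0],"grip":-1},{"translation":[0,0,0],"twist":[0,0,0],"grip":-1},{"translation":[0,0,0],"twist":[0,0,0],"grip":-1}]'
python3 -c "
from h import *
s,Rm=st();print(inhold(s['tool_pos'])*1e3,inhold(np.array(s['tool_pos'])+Rm[:,0]*.1105)*1e3)
im,d,i=shot('wrist','w13.png');P=pts(d,i,True);Q=inhold(P)*1e3"
```

```text
t: 44.5
tool_pos: [0.4856, 0.2878, 0.0298]
orientation: [3.048, 0.754, -0.034]
force: [-4.7, -2.4, 5.6]
opening: 0.0132
t 44.5 pos [485.6 287.8  29.8] F [-4.7 -2.4  5.6] op 13.2
[[0.884, 0.466, -0.02], [0.466, -0.885, -0.007], [-0.021, -0.003, -1.0]] q [0.44 0.23 1.74 0.   1.2  1.53]
[-79.98187371 -47.5848842   29.83023628] [ 30.49294682 -47.38329936  27.4800462 ]
```

```bash
python3 -m pendant '[{"translation":[3,0,2],"twist":[0,0,0],"grip":-1},{"translation":[0,0,0],"twist":[0,0,0],"grip":-0.6},{"translation":[0,0,0],"twist":[0,0,0],"grip":-0.3},{"translation":[0,0,0],"twist":[0,0,0],"grip":0},{"translation":[0,0,0],"twist":[0,0,0],"grip":0},{"translation":[0,0,0],"twist":[0,0,0],"grip":0},{"translation":[0,0,-20],"twist":[0,0,0],"grip":0},{"translation":[0,0,-30],"twist":[0,0,0],"grip":0},{"translation":[0,0,-40],"twist":[0,0,0],"grip":0.3},{"translation":[-20,0,-40],"twist":[0,0,0],"grip":0.5}]'
python3 -c "
from h import *
s,Rm=st();im,P=weight('wrist','w14.png');H=inhold(P)*1e3
for c in(-48,52):
 for x in list(range(-120,-50,8))+[-8]:
  w=H[(abs(H[...,0]-x)<3)&(abs(H[...,1]-c)<15)&(H[...,2]>20)&(H[...,2]<75)]
  if len(w)>5: print(x,'y',np.round(np.percentile(w[:,1],[5,95]),1),'z',np.round(np.percentile(w[:,2],[5,95]),1))
 w=H[(H[...,0]<-60)&(abs(H[...,1]-c)<12)&(H[...,2]>35)&(H[...,2]<60)]; print('rear end',np.percentile(w[:,0],1))
weight('top')
"
```

```text
t: 45.55
tool_pos: [0.4696, 0.2789, 0.154]
orientation: [3.045, 0.753, -0.054]
force: [-1.4, 0.1, 0.7]
opening: 0.0579
t 45.55 pos [469.6 278.9 154. ] F [-1.4  0.1  0.7] op 57.9
[[0.884, 0.466, -0.032], [0.466, -0.885, -0.013], [-0.034, -0.004, -0.999]] q [0.44 0.06 1.68 0.   1.43 1.53]
wrist px [160. 333.] 483 lo [477.1 315.4 246.3] hi [489.  322.  260.4] mid [483.  318.7 253.4]
wrist px [392. 339.] 182 lo [506.5 263.4 254.2] hi [516.7 269.  260.1] mid [511.6 266.2 257.2]
-112 y [-55.3 -40.2] z [45.3 48.1]
-104 y [-56.1 -39.6] z [39.1 48.5]
-96 y [-54.4 -41. ] z [39.5 45.5]
-88 y [-54.3 -41.1] z [40.  46.2]
-80 y [-54.1 -41.1] z [39.9 45.8]
-72 y [-54.2 -41.2] z [39.8 45.7]
-64 y [-53.7 -41.2] z [40.3 45.7]
-56 y [-60.6 -35.3] z [30.5 45.7]
-8 y [-61.8 -34.4] z [49.1 52.2]
rear end -113.99595580149119
-112 y [43.9 55.8] z [41.5 46.4]
-104 y [42.5 58.3] z [35.8 48.3]
-96 y [43.2 57.7] z [36.1 47.6]
-88 y [44.5 56.5] z [39.1 45.9]
-80 y [44.7 56.1] z [38.9 45.5]
-72 y [45.1 56.6] z [39.  45.9]
-64 y [44.8 56.8] z [40.  45.7]
-56 y [39.  64.6] z [29.8 46.1]
-8 y [38.7 65.1] z [49.  52.3]
rear end -109.84893672424892
top px [365.   2.] 151 lo [945.1  -7.2 308.3] hi [965.5  48.4 350.1] mid [955.3  20.6 329.2]
top px [385. 179.] 234 lo [674.3 -98.8  25.2] hi [712.7 -61.4  77.3] mid [693.5 -80.1  51.2]
```

View pics/w14.png

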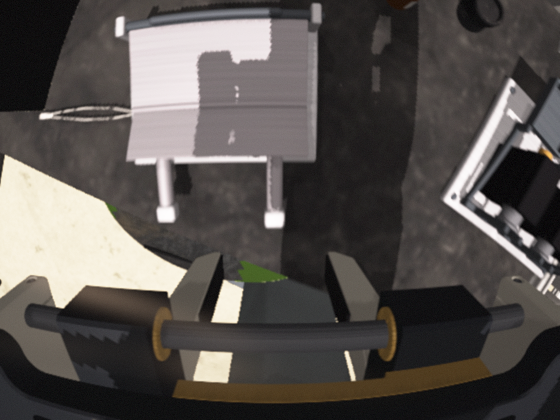

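```bash
python3 -m pendant '[{"translation":[0,0,0],"twist":[0,-0.03,-0.136],"grip":0.5},{"translation":[0,0,0],"twist":[0,0,-0.136],"grip":0.5},{"translation":[0,0,0],"twist":[0,0,-0.136],"grip":0.5},{"translation":[0,0,0],"twist":[0,0,-0.136],"grip":0.5},{"translation":[0,0,0],"twist":[0,0,-0.136],"grip":0.5},{"translation":[0,0,0],"twist":[0,0,-0.136],"grip":0.5},{"translation":[0,0,0],"twist":[0,0,-0.136],"grip":0.5},{"translation":[0,0,0],"twist":[0,0,-0.136],"grip":0.5},{"translation":[0,0,0],"twist":[0,0,0],"grip":0.5},{"translation":[0,0,0],"twist":[0,0,0],"grip":0.5}]' 30
python3 -m pendant '[{"translation":[-39,24,0],"twist":[0,0,0],"grip":0.5},{"translation":[-39,24,0],"twist":[0,0,0],"grip":0.5},{"translation":[-39,24,0],"twist":[0,0,0],"grip":0.5},{"translation":[-39,24,0],"twist":[0,0,0],"grip":0.5},{"translation":[-39,24,0],"twist":[0,0,0],"grip":0.5},{"translation":[-39,24,0],"twist":[0,0,0],"grip":0.5},{"translation":[-39,24,0],"twist":[0,0,0],"grip":0.5},{"translation":[-39,24,0],"twist":[0,0,0],"grip":0.5},{"translation":[-39,24,0],"twist":[0,0,0],"grip":0.5},{"translation":[0,0,0],"twist":[0,0,0],"grip":0.5}]'
python3 -c "
from h import *
s,Rm=st();im,P=weight('wrist')"
```

```text
t: 46.65
tool_pos: [0.4716, 0.2799, 0.1576]
orientation: [-2.161, -2.253, 0.08]
force: [0.4, 0.3, 0.6]
opening: 0.0699
t: 47.65
tool_pos: [0.7042, -0.0769, 0.1504]
orientation: [-2.199, -2.215, 0.081]
force: [-0.1, 0.1, -0.7]
opening: 0.0701
t 47.65 pos [704.2 -76.9 150.4] F [-0.1  0.1 -0.7] op 70.1
[[-0.008, 0.999, -0.05], [1.0, 0.006, -0.023], [-0.023, -0.05, -0.998]] q [-0.16  0.51  1.16 -0.03  1.52 -0.17]
wrist px [207.  25.] 274 lo [645.1  67.2  73.8] hi [654.9  82.3  81.1] mid [650.   74.7  77.5]
wrist px [206. 121.] 304 lo [643.8  -7.7  73.2] hi [653.5   8.3  81. ] mid [6.486e+02 3.000e-01 7.710e+01]
wrist px [271. 210.] 920 lo [675.4 -98.1  30.3] hi [709.9 -61.   76.1] mid [692.6 -79.6  53.2]
wrist px [207. 215.] 255 lo [642.4 -81.4  73.2] hi [651.8 -66.1  81. ] mid [647.1 -73.8  77.1]
wrist px [139. 326.] 339 lo [672.1 -52.5 245.5] hi [673.6 -41.1 259. ] mid [672.8 -46.8 252.2]
wrist px [413. 345.] 82 lo [744.  -52.8 252.8] hi [745.6 -43.5 255.4] mid [744.8 -48.1 254.1]
```

```bash
python3 -m pendant '[{"translation":[0,0,0],"twist":[-0.05,0.023,0],"grip":0.5},{"translation":[-3,-12,0],"twist":[0,0,0],"grip":0.5},{"translation":[0,0,20],"twist":[0,0,0],"grip":0.5},{"translation":[-1,0,20],"twist":[0,0,0],"grip":0.5},{"translation":[-1,0,15],"twist":[0,0,0],"grip":0.5},{"translation":[-1,0,10],"twist":[0,0,0],"grip":0.5},{"translation":[0,0,0],"twist":[0,0,0],"grip":0.5},{"translation":[0,0,0],"twist":[0,0,0],"grip":0.5},{"translation":[0,0,0],"twist":[0,0,0],"grip":0.5},{"translation":[0,0,0],"twist":[0,0,0],"grip":0.5}]'
python3 -c "
from h import *
s,Rm=st();im,P=weight('wrist')"
```

```text
t: 48.7
tool_pos: [0.6916, -0.0741, 0.0854]
orientation: [2.227, 2.216, 0.01]
force: [-0.8, -0.0, 0.2]
opening: 0.0697
t 48.7 pos [691.6 -74.1  85.4] F [-0.8 -0.   0.2] op 69.7
[[0.005, 1.0, 0.005], [1.0, -0.005, 0.004], [0.004, 0.005, -1.0]] q [-0.18  0.47  1.33  0.01  1.34 -0.18]
wrist px [198.   9.] 347 lo [645.3  66.6  72.4] hi [654.8  75.2  81.1] mid [650.   70.9  76.8]
wrist px [196. 132.] 614 lo [643.8  -7.4  68.6] hi [653.4   8.4  81. ] mid [6.486e+02 5.000e-01 7.480e+01]
wrist px [275. 246.] 2650 lo [676.1 -91.8  33.3] hi [709.1 -61.   76.3] mid [692.6 -76.4  54.8]
wrist px [201. 248.] 180 lo [642.4 -71.   70.6] hi [651.7 -65.3  91.2] mid [647.1 -68.1  80.9]
wrist px [144. 314.] 68 lo [654.9 -46.  179.5] hi [655.8 -41.1 186.5] mid [655.4 -43.6 183. ]
wrist px [135. 337.] 226 lo [654.  -52.5 187. ] hi [655.6 -41.2 192.8] mid [654.8 -46.9 189.9]
wrist px [413. 344.] 102 lo [725.8 -52.7 190.6] hi [727.5 -43.7 193.4] mid [726.7 -48.2 192. ]
```

Weight centre is about (692.6, -77.5). Next I'll descend 34 mm, shift -4 in y, and grip.

```bash
python3 -m pendant '[{"translation":[-4,1,8],"twist":[0,0,0],"grip":0.5},{"translation":[-1,0,10],"twist":[0,0,0],"grip":0.5},{"translation":[0,0,8],"twist":[0,0,0],"grip":0.5},{"translation":[0,0,6],"twist":[0,0,0],"grip":0.5},{"translation":[0,0,0],"twist":[0,0,0],"grip":0.2},{"translation":[0,0,0],"twist":[0,0,0],"grip":-1},{"translation":[0,0,0],"twist":[0,0,0],"grip":-1},{"translation":[0,0,0],"twist":[0,0,0],"grip":-1},{"translation":[0,0,0],"twist":[0,0,0],"grip":-1},{"translation":[0,0,0],"twist":[0,0,0],"grip":-1}]' 30
python3 -m pendant '[{"translation":[0,0,0],"twist":[0,0,0],"grip":-1},{"translation":[0,0,0],"twist":[0,0,0],"grip":-1},{"translation":[0,0,0],"twist":[0,0,0],"grip":-1},{"translation":[0,0,0],"twist":[0,0,0],"grip":-1},{"translation":[0,0,0],"twist":[0,0,0],"grip":-1},{"translation":[0,0,-20],"twist":[0,0,0],"grip":-1},{"translation":[0,0,-25],"twist":[0,0,0],"grip":-1},{"translation":[0,0,-30],"twist":[0,0,0],"grip":-1},{"translation":[0,0,-30],"twist":[0,0,0],"grip":-1},{"translation":[0,0,0],"twist":[0,0,0],"grip":-1}]'
python3 -c "
from h import *
s,Rm=st();im,P=weight('wrist')"
```

```text
t: 49.75
tool_pos: [0.6933, -0.0796, 0.0511]
orientation: [2.226, 2.215, 0.011]
force: [-0.2, -0.6, -1.9]
opening: 0.0342
t: 50.75
tool_pos: [0.6905, -0.0796, 0.1554]
orientation: [-2.224, -2.213, -0.006]
force: [0.9, -0.2, -2.1]
opening: 0.0342
t 50.75 pos [690.5 -79.6 155.4] F [ 0.9 -0.2 -2.1] op 34.2
[[0.005, 1.0, -0.001], [1.0, -0.005, 0.006], [0.006, -0.001, -1.0]] q [-0.19  0.42  1.26  0.01  1.46 -0.19]
wrist px [220.  27.] 271 lo [645.3  66.9  73.1] hi [654.8  81.6  81.1] mid [650.   74.3  77.1]
wrist px [219. 121.] 292 lo [644.   -7.3  71.7] hi [653.3   8.1  81.2] mid [6.486e+02 4.000e-01 7.650e+01]
wrist px [220. 214.] 255 lo [642.5 -81.   73.9] hi [652.1 -66.1  81.2] mid [647.3 -73.6  77.6]
wrist px [273. 260.] 3687 lo [673.6 -90.3 139.3] hi [705.5 -61.  180.9] mid [689.6 -75.7 160.1]
wrist px [202. 337.] 282 lo [671.6 -57.6 250.3] hi [672.8 -46.8 263.1] mid [672.2 -52.2 256.7]
wrist px [347. 352.] 87 lo [707.8 -58.5 260.8] hi [708.7 -49.8 263.2] mid [708.2 -54.1 262. ]
```

```bash
python3 -m pendant '[{"translation":[38.5,-20.3,0],"twist":[0,0,0],"grip":-1},{"translation":[38.5,-20.3,0],"twist":[0,0,0],"grip":-1},{"translation":[38.5,-20.3,0],"twist":[0,0,0],"grip":-1},{"translation":[38.5,-20.3,0],"twist":[0,0,0],"grip":-1},{"translation":[38.5,-20.3,0],"twist":[0,0,0],"grip":-1},{"translation":[38.5,-20.3,0],"twist":[0,0,0],"grip":-1},{"translation":[38.5,-20.3,0],"twist":[0,0,0],"grip":-1},{"translation":[0,0,0],"twist":[0,0,0],"grip":-1},{"translation":[0,0,0],"twist":[0,0,0],"grip":-1},{"translation":[0,0,0],"twist":[0,0,0],"grip":-1}]'
python3 -m pendant '[{"translation":[0,0,25],"twist":[0,0,0],"grip":-1},{"translation":[0,0,25],"twist":[0,0,0],"grip":-1},{"translation":[0,0,25],"twist":[0,0,0],"grip":-1},{"translation":[0,0,20],"twist":[0,0,0],"grip":-1},{"translation":[0,0,15],"twist":[0,0,0],"grip":-1},{"translation":[0,0,10],"twist":[0,0,0],"grip":-1},{"translation":[0,0,0],"twist":[0,0,0],"grip":-1},{"translation":[0,0,0],"twist":[0,0,0],"grip":-1},{"translation":[0,0,0],"twist":[0,0,0],"grip":-1},{"translation":[0,0,0],"twist":[0,0,0],"grip":-1}]'
python3 -c "
from h import *
s,Rm=st();im,P=weight('wrist')"
```

```text
t: 51.8
tool_pos: [0.5299, 0.1971, 0.1271]
orientation: [-2.211, -2.193, 0.039]
force: [0.0, -0.6, -2.2]
opening: 0.0337
t: 52.8
tool_pos: [0.5313, 0.1883, 0.0073]
orientation: [-2.225, -2.176, 0.038]
force: [-1.3, 1.4, -0.2]
opening: 0.0352
t 52.8 pos [531.3 188.3   7.3] F [-1.3  1.4 -0.2] op 35.2
[[0.022, 0.999, -0.037], [1.0, -0.022, 0.004], [0.003, -0.037, -0.999]] q [0.24 0.27 1.74 0.01 1.17 0.26]
wrist px [274. 271.] 4434 lo [515.7 179.1   5.3] hi [547.3 207.4  48.2] mid [531.5 193.3  26.8]
wrist px [199. 342.] 203 lo [516.2 210.4 108.2] hi [517.4 221.6 115.4] mid [516.8 216.  111.8]
wrist px [350. 350.] 84 lo [553.5 209.5 111.8] hi [554.5 218.4 114.2] mid [554. 214. 113.]
```

```bash
python3 -m pendant '[{"translation":[0,0,0],"twist":[0,0,0],"grip":-0.15},{"translation":[0,0,0],"twist":[0,0,0],"grip":0},{"translation":[0,0,0],"twist":[0,0,0],"grip":0.3},{"translation":[0,0,0],"twist":[0,0,0],"grip":0.5},{"translation":[0,0,0],"twist":[0,0,0],"grip":0.5},{"translation":[0,0,-20],"twist":[0,0,0],"grip":0.5},{"translation":[0,0,-30],"twist":[0,0,0],"grip":0.5},{"translation":[0,0,-40],"twist":[0,0,0],"grip":0.5},{"translation":[-5,0,-50],"twist":[0,0,0],"grip":0.5},{"translation":[0,0,-50],"twist":[0,0,0],"grip":0.5}]'
python3 -m pendant '[{"translation":[0,-45,0],"twist":[0,0,0],"grip":0.5},{"translation":[0,-45,0],"twist":[0,0,0],"grip":0.5},{"translation":[0,0,0],"twist":[0,0,0],"grip":0.5},{"translation":[0,0,0],"twist":[0,0,0],"grip":0.5},{"translation":[0,0,0],"twist":[0,0,0],"grip":0.5},{"translation":[0,0,0],"twist":[0,0,0],"grip":0.5},{"translation":[0,0,0],"twist":[0,0,0],"grip":0.5},{"translation":[0,0,0],"twist":[0,0,0],"grip":0.5},{"translation":[0,0,0],"twist":[0,0,0],"grip":0.5},{"translation":[0,0,0],"twist":[0,0,0],"grip":0.5}]'
python3 -c "
from h import *
s,Rm=st();weight('wrist');im,P=weight('top')
for k,u in ((0,385),(1,351),(2,317)): print('pan',k,np.nanmedian(P[172:190,u-8:u+8,2])*1e3)
im,d,i=shot('side','s9.png')
def rng(n,u0,u1,v0,v1,zmin=.02):
    Q=P[v0:v1,u0:u1].reshape(-1,3); Q=Q[Q[:,2]>zmin]
    if len(Q): print(n,'min',np.round(Q.min(0)*1e3),'max',np.round(Q.max(0)*1e3),len(Q))
rng('loupe',255,280,145,170);rng('dropper',222,242,160,180);rng('bottle',185,222,135,175)
H=inhold(P)*1e3
for c in(-48,51):
  w=H[(H[...,0]<-62)&(H[...,0]>-140)&(abs(H[...,1]-c)<12)&(H[...,2]>35)&(H[...,2]<60)]
  if len(w)>5: print('rear',np.percentile(w[:,0],1),np.median(w[:,1]))
"
```

```text
t: 53.85
tool_pos: [0.5324, 0.1813, 0.1937]
orientation: [-2.218, -2.171, 0.06]
force: [1.4, 0.2, -0.3]
opening: 0.0694
t: 54.85
tool_pos: [0.4497, 0.1846, 0.2095]
orientation: [-2.227, -2.176, 0.034]
force: [-0.9, 0.5, 0.3]
opening: 0.0697
t 54.85 pos [449.7 184.6 209.5] F [-0.9  0.5  0.3] op 69.7
[[0.023, 0.999, -0.035], [1.0, -0.023, 0.004], [0.003, -0.035, -0.999]] q [ 0.27 -0.14  1.78  0.01  1.54  0.3 ]
wrist px [352. 186.] 920 lo [513.9 171.2   1. ] hi [547.5 207.3  48.2] mid [530.7 189.2  24.6]
wrist px [138. 330.] 286 lo [417.  206.8 305.3] hi [418.5 218.3 318.2] mid [417.7 212.6 311.7]
wrist px [413. 344.] 90 lo [488.8 205.5 313.3] hi [490.2 214.4 315.9] mid [489.5 210.  314.6]
wrist px [217. 385.] 123 lo [436.  204.4 321.1] hi [444.1 206.5 325.3] mid [440.1 205.5 323.2]
top px [365.   2.] 153 lo [945.   -7.1 308.9] hi [965.6  48.6 349. ] mid [955.3  20.7 328.9]
top px [266. 248.] 105 lo [533.7 173.7  -0.7] hi [548.6 205.8 315.1] mid [541.1 189.8 157.2]
pan 0 61.14647946709106
pan 1 61.10546039970583
pan 2 61.08119741246198
loupe min [731. 171.  25.] max [776. 214.  46.] 261
dropper min [697. 253.  23.] max [741. 290.  97.] 155
bottle min [711. 286.  20.] max [776. 353. 238.] 1096
rear -115.47851184550414 -48.62551401072829
rear -110.6996309554282 50.139971952375866
```

View pics/s9.png

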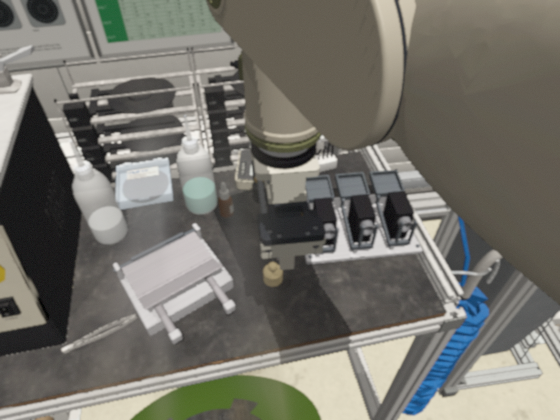

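The side view shows both tubes under the arm, at (175,318) and (215,285). The weight stands upright at (272,273), all the pans are up and nothing is being touched, so I'm handing the job in.

```bash
python3 -c "
from plant import robot
print(robot.close_job())"
```

```text
the job is handed in; nothing more can be done
None
```

The job is done and handed in at about 55 s. Tubes 2 and 0 were the only ones present (fitting 1 was empty). I pulled each out straight with the weight holding its lever down, then pushed it grooved tip first under the holder's arm.

**Tubes:** they lie straight and level at holder y ≈ +51 and −48 mm. From the positions of their rear ends, the tips are at about x = 35 to 40 mm, so both grooves are past the pressing edge and short of the 50 mm limit. The tips are hidden under the arm, so I did not see them directly.

**Weight and levers:** the weight stands upright on the bench at about (531, 189) mm, on the holder's side of the base plate. All three pans are back at about 61 mm, so the levers are up.

**Other things:** the bottle, loupe and dropper measure where they were at the start, and the gripper was touching nothing.

**What went wrong on the way:**
- My first grasp of the weight lifted off before the fingers had closed, and the second was too low for the pan. I redid both.
- The weight was knocked inside pan 2 after tube 2 was already out. I found it again and gripped it from the other direction.
- When I set the weight down at the end, the arm sat lower than I had planned. It pressed the weight onto the bench and the weight slid in the grip, but the forces read at the end of that move were only 1 to 2 N.

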